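Set out the bakery's tasting counter

TASK

Set out the tasting counter for opening: lay one of the small wooden boards squarely on each of the two outlined places of the dark serving plank, then stand one jam jar upright in the middle of each board. Slide every menu slate that is in the plywood crate fully down into the display stand, one to a slot and centred along it. Leave the round loaf and the mug alone.

Things in the scene. Friction and masses are not known exactly. Their poses are not given: they have to be found in the camera images.
- plank: Dark wooden serving plank, fixed, 120 mm (x) by 380 mm (y), 16 mm thick, origin at the centre of its underside. Two places for boards are outlined on its top by thin brass lines (136 mm along its y by 68 mm along its x).
- place0 (a point): Centre of the outlined place on the plank's +y half, on the plank's top face (95 mm from the plank's centre). Its axes are the plank's.
- place1 (a point): Centre of the outlined place on the plank's -y half, on the plank's top face (95 mm from the plank's centre). Its axes are the plank's.
- stand: Fixed brown wooden display stand, base 110 (x) by 190 mm (y), 8 mm thick, with four slots side by side along its y, 46 mm apart. Each runs along x (110 mm, open ends), 13 mm wide between solid walls (33 mm thick, the outermost 8 mm), straight up to 42 mm above the table, then 45-degree lead-ins up to 46 mm. Origin: centre of the underside. On the robot's left or right, the crate on the other side.
- slot0 (a point): Middle of the floor of the stand's slot 0 (8 mm above the table); slot0 is farthest to the stand's +y, slot3 farthest to its -y. Axes are the stand's: slot along x. Slates fit any slot.
- slot1 (a point): Middle of the floor of the stand's slot 1 (8 mm above the table); slot0 is farthest to the stand's +y, slot3 farthest to its -y. Axes are the stand's: slot along x. Slates fit any slot.
- slot2 (a point): Middle of the floor of the stand's slot 2 (8 mm above the table); slot0 is farthest to the stand's +y, slot3 farthest to its -y. Axes are the stand's: slot along x. Slates fit any slot.
- slot3 (a point): Middle of the floor of the stand's slot 3 (8 mm above the table); slot0 is farthest to the stand's +y, slot3 farthest to its -y. Axes are the stand's: slot along x. Slates fit any slot.
- crate: Pale plywood delivery crate, fixed, 166 mm (x) by 216 mm (y), with 56 mm high outer walls, floor 8 mm thick; inside four loose slots along its x (14 mm wide, 46 mm apart, walls up to 46 mm above the table) in which the slates stand on edge at the start. Origin: centre of the underside.
- slate0: Menu slate: black writing faces in a pale wooden edge, a flat slab 120 mm long (its x), 9 mm thick (its y), 100 mm high (its z), about 0.14 kg. Origin: middle of its lower edge. Two to four slates are present, standing on edge in the crate at the start; all alike. In a slot its upper half stands free above the walls.
- slate1: Menu slate: black writing faces in a pale wooden edge, a flat slab 120 mm long (its x), 9 mm thick (its y), 100 mm high (its z), about 0.14 kg. Origin: middle of its lower edge. Two to four slates are present, standing on edge in the crate at the start; all alike. In a slot its upper half stands free above the walls.
- slate2: Menu slate: black writing faces in a pale wooden edge, a flat slab 120 mm long (its x), 9 mm thick (its y), 100 mm high (its z), about 0.14 kg. Origin: middle of its lower edge. Two to four slates are present, standing on edge in the crate at the start; all alike. In a slot its upper half stands free above the walls.
- slate3: Menu slate: black writing faces in a pale wooden edge, a flat slab 120 mm long (its x), 9 mm thick (its y), 100 mm high (its z), about 0.14 kg. Origin: middle of its lower edge. Two to four slates are present, standing on edge in the crate at the start; all alike. In a slot its upper half stands free above the walls.
- board0: Small brown wooden board, 62 mm (its x) by 130 mm (its y), 20 mm thick, about 120 g, lying flat on the table at the start. Origin: centre of its underside. Both alike; its long side goes along the plank's y.
- board1: Small brown wooden board, 62 mm (its x) by 130 mm (its y), 20 mm thick, about 120 g, lying flat on the table at the start. Origin: centre of its underside. Both alike; its long side goes along the plank's y.
- jar0: Closed squat round jam jar of amber glass with a metal cap, 58 mm in diameter, 52 mm high, about 0.16 kg (0.13 to 0.21), upright on the table at the start. Origin: centre of its underside. Both alike.
- jar1: Closed squat round jam jar of amber glass with a metal cap, 58 mm in diameter, 52 mm high, about 0.16 kg (0.13 to 0.21), upright on the table at the start. Origin: centre of its underside. Both alike.
- loaf: Bystander: round loaf, 96 mm across, 62 mm high, beside the far end of the plank. Origin: centre of the underside.
- mug: Bystander: white mug, 80 mm across, 90 mm high, handle to one side. Origin: centre of the underside.
Not all that is in view belongs to the job. What is shaped like the slate3 but green or yellow is not meant.

How it is judged:
By the outcome, as a careful person would: the job done as asked, in the order asked, and still so for the second after the job is handed in, with the robot touching nothing.
Of slate0, slate1, slate2, slate3 only 2 to 4 are there at a start; the rules pass over those that are not, and their reading is None.
At some moment in a run one of board0, board1 may be knocked a few centimetres aside while the robot is not near it.
It also fails if it takes over 210 s, if anything falls off the work surface, if the arm or the gripper's body presses on something with over 40 N, if the wrist force passes 120 N, or if a joint passes its speed limit or range.

ROBOT

A 6-joint arm with a two-finger parallel gripper is mounted at the origin on the work surface. World frame = base frame: x ahead of the robot, y to its left, z up, the work surface at z = 0. Lengths are in m, angles in rad, forces in N, time in s.
With the tool pointing down it reaches from about 0.3 to 0.875 m from the base axis. Payload 6.4 kg.
Tool frame: the origin (TCP) lies at the very end of the fingers, on their centre line; the grasp point (between the pads) lies 19 mm behind it; z points along the fingers, y is the line along which they close (so a half turn about z gives the same grasp; the last joint's range is limited). The gripper opens to 88 mm and grips with 3 to 60 N. Pads are 18 mm wide; open, the fingers measure 123 mm over their backs; the gripper's body (75 mm by 187 mm) begins 45 mm behind the grasp point.
Start: joints at [1.066, 0.181, 1.607, -0, 1.354, -0.206], TCP at [0.169, 0.55, 0.239] pointing down, gripper open.
Joint ranges: [-2.99, 2.99], [-0.89, 2.07], [0.3, 2.58], [-1.14, 4.28], [0, 2.63], [-3.12, 3.12]. Speed limits (rad/s): [2.57, 2.57, 3.01, 3.14, 3.14, 3.14].

INTERFACE

Orientations are given as a unit quaternion [w, x, y, z].
In Python, from workcell import manip, imaging gives the robot as it stands. The module is installed in compiled form; this text tells all that it offers.
- The arm moves only by the tool play_rows, never from a script. Its argument "steps" is a list of rows, each a list of 3 entries, a list of its own where there are three numbers: the opening, from -1 (shut) to 1 (fully open), then the shift along the tool's x, y, z in mm, then the turn about the tool's z in degrees. In form: [[gripper, [tx, ty, tz], twist], ...]. A call has 1 to 12 rows; each row shifts and turns the commanded pose from where the row before left it, along the tool's axes as they then stand; what a row does not reach is not made up. A row lasts 1/10 s, in which the tool goes at most 50 mm and 8.59 degrees, less where a joint would pass 70% of its speed; a pose out of reach is approached as far as the arm can. A call with a gripper value outside its range is refused whole. The fingers move at their own pace and stop on an object; "newtons" is the grip in N (left out, the last holds). Time passes only in rows, so rows that do not move let the fingers close. It gives the time, the measured TCP pose, the force, the opening and the grip force at its end, in the units of the state.
- manip.observe(): the state, without advancing time (a new reading comes with each control period).
- imaging.get_image(name): name is "side" or "top"; returns a dict with "color" (384x512x3 uint8, red, green, blue), "depth" (384x512 float32, m along the optical axis (not along the pixel's ray), 0 where there is no reading), "vertical_fov" (degrees; the focal length in pixels is half the picture's height over the tangent of half this angle, whatever the lens; pixels are square), "cx", "cy" (the principal point, pixels), "k1" (the pictures are not rectified: a ray, as slopes to the right and down, at radius r is drawn at 1 + k1 r^2 times it, then the intrinsics apply), "extrinsics" (4x4, takes a point from world to camera coordinates). Camera axes: x right, y up, looking along -z (the intrinsics and any distortion apply to the point x, -y, -z); pixel columns grow to the right and rows downward; lengths in m; the calibration is good to about 2 mm. A picture is of the moment at which its call begins.
- manip.job_done(): hands the job in; it is judged then, once.
Trained networks look in a picture, given as the dict that the camera call returned (one of the last four; its "shot" number tells which), for a name from the list of things; names that differ only in an ending like _2 or _b are one class to them, and where a whole thing is asked for, a point or a joint stands for the part that bears it (a point fixed in the world has none). Each returns a list of dicts, best first, with "confidence" (0 to 1); they miss things now and then, are a little off and sometimes report something else, mostly with a low value. They report only what shows in the picture. A call takes as long as a camera call. They do not tell look-alikes from the thing itself.
- imaging.trace(picture, target): "mask" (384x512 bool, what is visible of it) and "extent" ([centre column, centre row, width, height] in pixels, round what is visible of it).
The state is a dict: "clock": time; "joints": joint angles; "joint_vel": joint speeds; "joint_efforts": joint torques, N m; "tcp_pos": TCP position; "orientation": TCP orientation; "force": force on the tool from outside, world axes, zero at the start; "moment": the same for the moment, N m; "opening": finger opening in m; "finger_force": force on a finger pad.
Only numpy, scipy, OpenCV 4.12 (cv2) and the standard library are available. Lean on these libraries where they do the work, as an engineer would, in place of code of your own. Each camera call takes 0.05 s, during which the arm holds its last target. There are 200 camera calls.

## Working session

There is one attempt and no reset: what is moved stays moved. The work goes in short steps, Python scripts to look and compute and a tool call to move; the robot and the scene stay as the last step left them, time stands still between calls to the robot, and variables do not carry over. Pictures are saved under pics/ and viewed, at most 14 in all, crops included, and the job is handed in when it is done.

Besides the shell and the picture viewer there is one more tool, called after "Request:" as name([rows], argument=value, ...), one row to a line, values as JSON. play_rows: Moves the arm, as the interface text tells. Its arguments: {"type":"object","properties":{"steps":{"type":"array","items":{"type":"array"}},"newtons":{"type":"number"}},"required":["steps"]}

```bash
mkdir -p pics
cat > h.py <<'E'
import numpy as np, cv2
from workcell import manip, imaging
def shot(n,save=None):
    p=imaging.get_image(n)
    if save: cv2.imwrite('pics/'+save,p["color"][:,:,::-1])
    return p
def cloud(p):
    "world xyz per pixel"
    H,W=p["depth"].shape; f=H/2/np.tan(np.radians(p["vertical_fov"])/2)
    u,v=np.meshgrid(np.arange(W),np.arange(H))
    K=np.array([[f,0,p["cx"]],[0,f,p["cy"]],[0,0,1.]])
    uv=np.stack([u,v],-1).reshape(-1,1,2).astype(np.float64)
    s=cv2.undistortPointsIter(uv,K,np.array([p["k1"],0,0,0.]),None,None,(3,40,1e-9)).reshape(H,W,2)
    d=p["depth"].astype(float)
    c=np.stack([s[...,0]*d,-s[...,1]*d,-d,np.ones_like(d)],-1)
    w=(c@np.linalg.inv(p["extrinsics"]).T)[...,:3]
    w[d==0]=np.nan
    return w
def rect(xy):
    (c,s,a)=cv2.minAreaRect(xy.astype(np.float32)*1000)
    if s[0]<s[1]: s=s[::-1]; a+=90
    return np.round(c,1),np.round(s,1),round((a+90)%180-90,1)  # centre mm, sizes, angle of long side
E
python3 - <<'E'
from h import *
print(manip.observe())
for n in("top","side"):
    p=shot(n,n+"0.png"); w=cloud(p)
    print(n,p["vertical_fov"],p["k1"],np.linalg.inv(p["extrinsics"])[:3,3])
    for t in("plank","stand","crate","slate0","board0","jar0","loaf","mug"):
        for r in imaging.trace(p,t):
            m=r["mask"]; q=w[m]; q=q[~np.isnan(q[:,0])]
            if len(q)<10: continue
            zt=np.percentile(q[:,2],95); k=q[abs(q[:,2]-zt)<.006]
            print(t,round(r["confidence"],2),np.round(r["extent"]),"n",len(q),"ztop",round(zt,3),"rect",*rect(k[:,:2]))
E
```

```text
{'clock': 0.0, 'joints': array([ 1.06571666e+00,  1.81518541e-01,  1.60796510e+00,  1.54974633e-05,
        1.35378246e+00, -2.06319029e-01]), 'joint_vel': array([ 0.00102121, -0.00180232, -0.00130197,  0.00035815,  0.00330498,
        0.00106854]), 'joint_efforts': array([ 2.18186765e-04, -4.33875167e+01, -3.41845715e+01,  7.01832119e-02,
        3.85467312e-02, -1.27125872e-04]), 'tcp_pos': array([0.1689799 , 0.5490755 , 0.23784352]), 'orientation': array([-2.98478058e-04,  1.48826983e-01,  9.88862897e-01, -7.81713731e-04]), 'force': array([-0.47624973,  0.8185002 , -0.18043198]), 'moment': array([-0.02242111, -0.04304128, -0.02717139]), 'finger_force': 0.0, 'opening': 0.08831897434712448}
top 54.908803435018925 -0.06984292905316662 [ 0.35959915 -0.04597959  1.159642  ]
plank 0.81 [227. 130. 117.  39.] n 4321 ztop 0.021 rect [679.1  -6.7] [375.9 119.9] 88.0
plank 0.46 [132. 103.  32.  40.] n 891 ztop 0.091 rect [756.4 278. ] [78.2 77.2] 8.5
stand 0.78 [120. 202.  65.  42.] n 2255 ztop 0.05 rect [452.3 326. ] [169.3 111.8] -85.6
crate 0.91 [325. 200.  71.  62.] n 2494 ztop 0.059 rec
[... 2180 characters left out ...]

board0 0.91 [234. 210.  29.  24.] n 454 ztop 0.021 rect [422.8 -90.9] [121.6  61.2] -85.1
board0 0.84 [221. 186.  36.  21.] n 479 ztop 0.021 rect [428.1  77.4] [127.1  64.1] -80.5
board0 0.55 [265. 218.  44.  34.] n 580 ztop 0.108 rect [ 442.4 -257.7] [120.7  48.2] 5.5
jar0 0.69 [333. 230.  24.  27.] n 478 ztop 0.053 rect [ 612.4 -303.8] [51.4 49.7] 72.5
jar0 0.5 [246. 148.  15.  14.] n 235 ztop 0.053 rect [610.8 290.4] [52.3 45.7] 67.6
loaf 0.58 [370. 213.  31.  33.] n 784 ztop 0.061 rect [ 746.4 -285. ] [54.3 51.7] -83.0
mug 0.81 [281. 138.  28.  28.] n 571 ztop 0.089 rect [754.4 273.6] [83.1 74.7] 50.4
mug 0.73 [303. 186.  83.  63.] n 2341 ztop 0.018 rect [675.1  -7.7] [387.5 121.8] 87.8
```

Run:
```python
import cv2,numpy as np
a=cv2.imread('pics/top0.png');b=cv2.imread('pics/side0.png')
im=np.vstack([cv2.resize(a[80:300,80:450],(740,440),interpolation=cv2.INTER_CUBIC)])
cv2.imwrite('pics/t1.png',im)
im=cv2.resize(b[120:345,170:400],(613,600),interpolation=cv2.INTER_CUBIC)
cv2.imwrite('pics/s1.png',im)
```

```text
(no output)
```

View pics/t1.png

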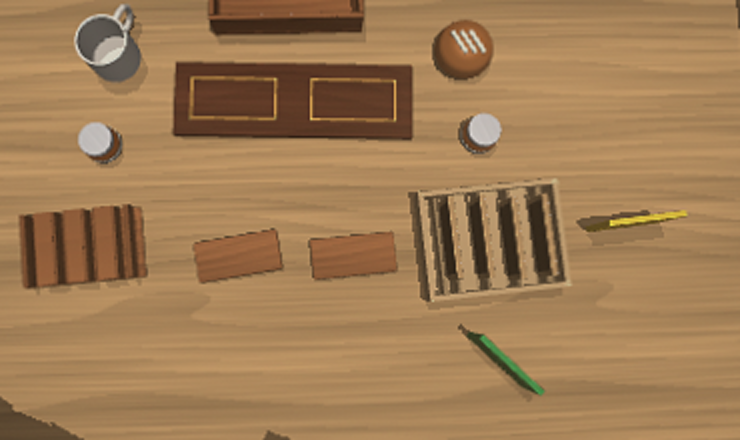

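View pics/s1.png

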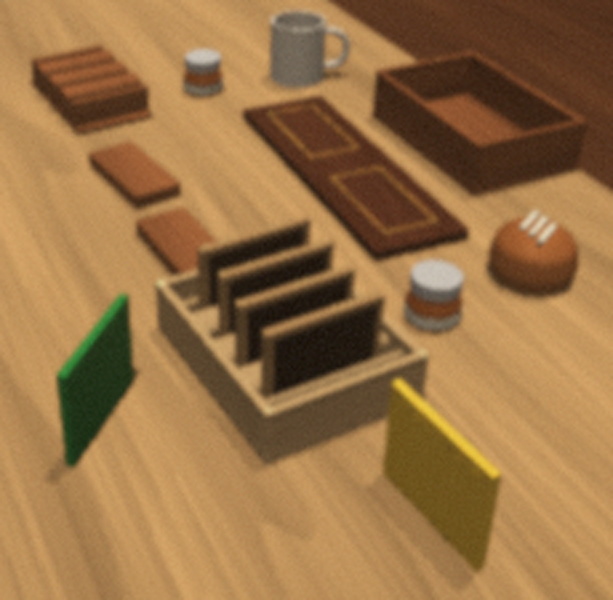

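Four black slates stand in the crate: top image (307,198), (321,200), (335,199), (352,198). The green slate at (333,266) and the yellow one at (400,191) are decoys outside it. In the enlarged crop all four crate slates have black faces and pale edges. Boards are at (200,208) and (255,209), jars at (132,149) and (322,145). The brown box beyond the plank isn't part of the job.

I'll start by moving above board1.

Request:
play_rows([
  [1, [0, 0, 0], 8.1],
  [1, [0, 0, 0], 8.1],
  [1, [0, 0, 0], 8.1],
  [1, [0, 0, 0], 8.1],
  [1, [0, 0, 0], 8.1],
  [1, [0, 0, 0], 8.1],
  [1, [0, 0, 0], 8.1],
  [1, [0, 0, 0], 8.1],
  [1, [0, 0, 0], 8.1],
], newtons=20)

```text
clock: 1.8
tcp_pos: [0.1693, 0.5495, 0.2387]
orientation: [0.0, 0.709, 0.705, -0.0]
force: [-0.4, 0.6, -0.7]
opening: 0.0887
finger_force: 0.0
```

Request:
play_rows([
  [1, [-40, 16, 0], 0],
  [1, [-40, 16, 0], 0],
  [1, [-40, 16, 0], 0],
  [1, [-40, 16, 0], 0],
  [1, [-40, 16, 0], 0],
  [1, [-40, 16, 0], 0],
  [1, [-40, 16, 0], 0],
  [1, [-40, 16, 0], 0],
  [1, [-40, 16, 0], 0],
  [1, [-40, 16, 0], 0],
  [1, [-40, 16, 0], 0],
  [1, [-40, 16, 0], 0],
])

```text
clock: 3.0
tcp_pos: [0.3615, 0.0677, 0.2391]
orientation: [0.001, 0.707, 0.707, 0.001]
force: [1.1, 0.8, 0.7]
opening: 0.0879
finger_force: 0.0
```

Request:
play_rows([
  [1, [-40, 16, 20], 0],
  [1, [-40, 16, 20], 0],
  [1, [-40, 16, 20], 0],
  [1, [-40, 16, 20], 0],
  [1, [0, 0, 0], 0],
  [1, [0, 0, 0], 0],
])

```text
clock: 3.6
tcp_pos: [0.4246, -0.091, 0.1581]
orientation: [-0.001, 0.708, 0.706, -0.0]
force: [-0.5, 0.4, 0.7]
opening: 0.0879
finger_force: 0.0
```

Run:
```python
from h import *
s=manip.observe();t=s["tcp_pos"];print(s["clock"],t,s["orientation"])
p=shot("side","s2.png"); w=cloud(p)
# table plane check and finger points
q=w.reshape(-1,3)
m=(abs(q[:,0]-t[0])<.09)&(abs(q[:,1]-t[1])<.05)&(q[:,2]>t[2]-.02)&(q[:,2]<t[2]+.04)
k=q[m];print(len(k),"min z",np.percentile(k[:,2],[0,2,5]))
for lo in(0,.01,.02,.03):
    a=k[(k[:,2]>t[2]+lo)&(k[:,2]<t[2]+lo+.01)]
    for sgn in(-1,1):
        b=a[(a[:,0]-t[0])*sgn>0]
        if len(b):print(lo,sgn,len(b),np.round((np.percentile(b,[2,98],axis=0)-t)*1000,1).tolist())
cv2.imwrite('pics/s2c.png',cv2.resize(p["color"][130:290,170:370,::-1],(750,600),interpolation=cv2.INTER_CUBIC))
for n in("side","top"):
    w=cloud(p if n=="side" else shot("top")).reshape(-1,3); ok=(abs(w[:,2])<.015)&(w[:,0]>.2)&(w[:,0]<.9)&(abs(w[:,1])<.5)
    w=w[ok]; A=np.c_[w[:,:2],np.ones(len(w))]
    c=np.linalg.lstsq(A,w[:,2],rcond=None)[0]; print(n,"table plane slope,z@(.5,0)",c[:2],c@[.5,0,1])
```

```text
3.6 [ 0.42455734 -0.09096271  0.15805972] [-1.16179275e-03  7.08039795e-01  7.06171544e-01 -2.24437260e-04]
189 min z [0.15611957 0.15849488 0.15987547]
0 -1 15 [[-58.9, -13.2, 1.3], [-47.0, 8.9, 9.2]]
0 1 19 [[43.8, -12.5, 0.3], [56.1, 4.5, 8.7]]
0.01 -1 23 [[-59.2, -14.3, 10.7], [-46.1, 5.6, 19.6]]
0.01 1 25 [[43.1, -14.2, 10.3], [57.8, 2.8, 19.4]]
0.02 -1 26 [[-60.5, -14.4, 20.2], [-45.1, 8.0, 29.8]]
0.02 1 26 [[43.1, -13.6, 20.4], [58.6, 6.4, 29.8]]
0.03 -1 26 [[-61.0, -13.2, 30.3], [-45.0, 8.3, 39.5]]
0.03 1 26 [[44.3, -14.0, 30.4], [59.3, 5.2, 38.3]]
side table plane slope,z@(.5,0) [ 2.39858693e-03 -9.49038729e-06] 0.0011457740194780353
top table plane slope,z@(.5,0) [0.00397285 0.00039127] 0.0013837071651275595
```

View pics/s2c.png

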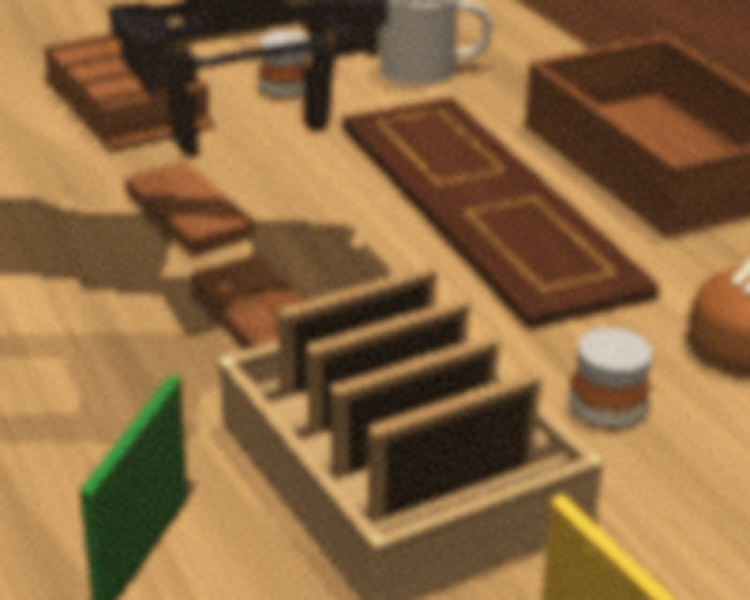

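Request:
play_rows([
  [1, [-3.6, 2, 20], -4.4],
  [1, [0, 0, 30], 0],
  [1, [0, 0, 30], 0],
  [1, [0, 0, 30], 0],
  [1, [0, 0, 24], 0],
  [1, [0, 0, 12], 0],
  [1, [0, 0, 8], 0],
  [1, [0, 0, 0], 0],
  [-0.4, [0, 0, 0], 0],
  [-0.4, [0, 0, 0], 0],
  [-0.4, [0, 0, 0], 0],
  [-0.4, [0, 0, 0], 0],
])

```text
clock: 4.9
tcp_pos: [0.4274, -0.0944, 0.0054]
orientation: [0.0, 0.68, 0.734, 0.0]
force: [-1.4, 0.1, 4.3]
opening: 0.0617
finger_force: 20.0
```

Request:
play_rows([
  [-0.4, [0, 0, 0], 0],
  [-0.4, [0, 0, 0], 0],
  [-0.4, [0, 0, 0], 0],
])

```text
clock: 5.2
tcp_pos: [0.4274, -0.0944, 0.0053]
orientation: [0.0, 0.68, 0.734, 0.0]
force: [-3.0, -0.1, 6.3]
opening: 0.0617
finger_force: 20.0
```

Run:
```python
from h import *
s=manip.observe();print(s["tcp_pos"],s["orientation"],s["opening"],s["finger_force"])
p=shot("side"); w=cloud(p)
for r in imaging.trace(p,"board0"):
    q=w[r["mask"]]; q=q[~np.isnan(q[:,0])]; k=q[q[:,2]<.03]
    print(round(r["confidence"],2),np.round(r["extent"]),rect(k[:,:2]))
p=shot("top"); w=cloud(p)
m=(abs(w[...,0]-.67)<.09)&(abs(w[...,1])<.2)&(w[...,2]>.012)&(w[...,2]<.03)
print("plank top",rect(w[m][:,:2]),np.median(w[m][:,2]))
# brass lines
hsv=cv2.cvtColor(p["color"],cv2.COLOR_RGB2HSV); b=m&(hsv[...,2]>130)
er=cv2.erode(m.astype(np.uint8),np.ones((5,5)))>0
for sg in(1,-1):
    k=w[b&er&((w[...,1]+.007)*sg>0)]; print("outline",sg,len(k),rect(k[:,:2]))
```

```text
[ 0.42736235 -0.094403    0.0053337 ] [3.35480471e-04 6.79577861e-01 7.33603310e-01 4.32114102e-05] 0.06170115339118262 20.000949203968048
0.72 [220. 184.  40.  17.] (array([426.3,  79.4]), array([132.,  57.]), -82.7)
0.54 [240. 210.  22.  23.] (array([434. , -79.1]), array([167.1,  54.5]), 72.4)
plank top (array([679.9,  -6.7]), array([376.2, 121.9]), 87.8) 0.017307476633585117
outline 1 144 (array([683.9,  88.3]), array([139.1,  70.8]), 88.6)
outline -1 149 (array([ 676.1, -102. ]), array([134.2,  70.6]), 88.7)
```

Request:
play_rows([
  [-0.4, [0, 0, -20], 0],
  [-0.4, [0, 0, -40], 6.6],
  [-0.4, [2.2, 36, 0], 0],
  [-0.4, [0, 42, 0], 0],
  [-0.4, [0, 42, 0], 0],
  [-0.4, [0, 42, 0], 0],
  [-0.4, [0, 42, 0], 0],
  [-0.4, [0, 42, 0], 0],
  [-0.4, [0, 0, 0], 0],
  [-0.4, [0, 0, 20], 0],
  [-0.4, [0, 0, 10], 0],
  [-0.4, [0, 0, 0], 0],
])

```text
clock: 6.55
tcp_pos: [0.6703, -0.1008, 0.0321]
orientation: [-0.002, 0.721, 0.693, -0.001]
force: [-1.0, 0.5, -1.4]
opening: 0.0618
finger_force: 20.0
```

Run:
```python
from h import *
s=manip.observe();print(s["tcp_pos"],s["orientation"],s["opening"],s["finger_force"])
p=shot("side"); w=cloud(p)
for r in imaging.trace(p,"board0"):
    q=w[r["mask"]]; q=q[~np.isnan(q[:,0])]; 
    print(round(r["confidence"],2),np.round(r["extent"]),rect(q[:,:2]),np.percentile(q[:,2],[5,50,95]))
cv2.imwrite('pics/s3c.png',cv2.resize(p["color"][130:250,220:380,::-1],(800,600),interpolation=cv2.INTER_CUBIC))
```

```text
[ 0.67032151 -0.10080158  0.03206291] [-0.00237917  0.72072679  0.69321398 -0.00126769] 0.06180164626265731 19.999684989452362
0.89 [218. 186.  38.  26.] (array([436.3,  79.8]), array([132.3,  79.7]), -82.5) [0.00516578 0.0188752  0.0213742 ]
0.86 [315. 188.  34.  27.] (array([681. , -67.4]), array([219.5,  84.3]), 73.5) [0.03177338 0.04558093 0.04798074]
0.63 [202. 154.  40.  37.] (array([465.3, 373. ]), array([293.8, 153.9]), -86.4) [0.00120077 0.03887642 0.0468832 ]
```

View pics/s3c.png

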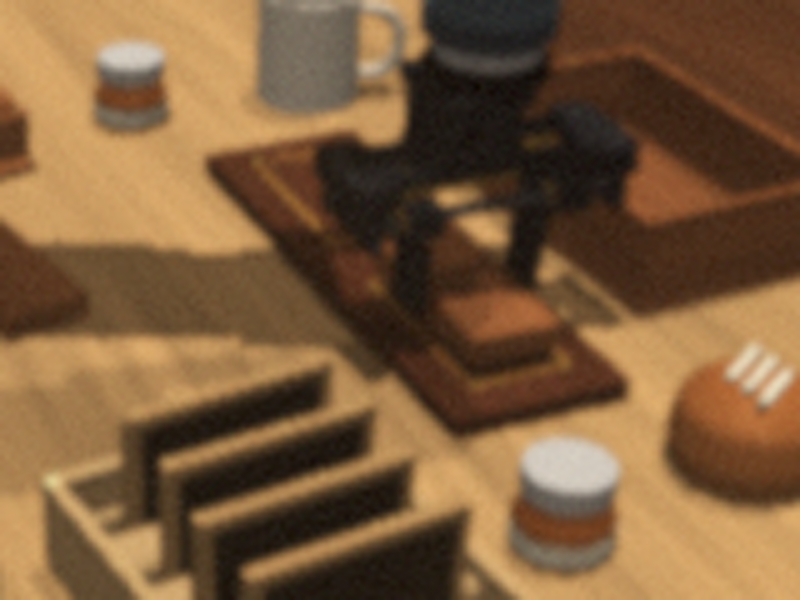

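Request:
play_rows([
  [-0.4, [-0.8, 3, 5], 0],
  [-0.4, [0, 0, 4], 0],
  [-0.4, [0, 0, 1.5], 0],
  [-0.4, [0, 0, 0], 0],
  [-0.4, [0, 0, 0], 0],
])

```text
clock: 7.15
tcp_pos: [0.6759, -0.1024, 0.0243]
orientation: [0.0, 0.721, 0.693, -0.0]
force: [-0.0, 0.2, -1.5]
opening: 0.0619
finger_force: 20.0
```

Request:
play_rows([
  [0.8, [0, 0, 0], 0],
  [0.8, [0, 0, 0], 0],
  [0.8, [0, 0, 0], 0],
  [0.8, [0, 0, -15], 0],
  [0.8, [0, 0, -40], 0],
  [0.8, [0, 0, -40], 0],
  [0.8, [0, -45, 0], 0],
  [0.8, [20, -45, 0], 0],
  [0.8, [30, -45, 0], 0],
  [0.8, [30, -45, 0], 0],
  [0.8, [30, -45, 0], 0],
  [0.8, [20, -45, 0], 0],
])

```text
clock: 8.35
tcp_pos: [0.42, 0.0319, 0.1203]
orientation: [0.001, 0.721, 0.693, 0.001]
force: [-0.2, -0.4, -0.1]
opening: 0.0792
finger_force: 0.0
```

```bash
cat >> h.py <<'E'
def at(p,w,cx,cy,z,dz=.006,r=.1,hs=None):
    "rect of points at height z near (cx,cy)"
    m=(np.hypot(w[...,0]-cx,w[...,1]-cy)<r)&(abs(w[...,2]-z)<dz)
    n,l,st,c=cv2.connectedComponentsWithStats(m.astype(np.uint8))
    i=1+np.argmax(st[1:,4]); return rect(w[l==i][:,:2]),st[i,4]
E
python3 - <<'E'
from h import *
s=manip.observe();print(s["clock"],s["tcp_pos"],s["orientation"])
p=shot("top"); w=cloud(p)
print(at(p,w,.677,-.1,.04))
for r in imaging.trace(p,"board0"):
    q=w[r["mask"]]; q=q[~np.isnan(q[:,0])]; 
    print(round(r["confidence"],2),np.round(r["extent"]),rect(q[:,:2]))
cv2.imwrite('pics/t4.png',cv2.resize(p["color"][90:230,150:350,::-1],(800,560),interpolation=cv2.INTER_CUBIC))
p=shot("side"); w=cloud(p)
for r in imaging.trace(p,"board0"):
    q=w[r["mask"]]; q=q[~np.isnan(q[:,0])]; 
    print(round(r["confidence"],2),np.round(r["extent"]),rect(q[q[:,2]>.015][:,:2]))
E
```

```text
8.35 [0.42002857 0.03185939 0.12027366] [7.80746220e-04 7.20588120e-01 6.93362571e-01 7.04730366e-04]
((array([ 679. , -102.5]), array([129.7,  62.4]), 87.1), np.int32(741))
0.77 [258. 129.  43.  20.] (array([ 682.2, -102.9]), array([129.1,  70.6]), 88.3)
0.92 [219. 185.  37.  19.] (array([427.4,  78.8]), array([135.1,  59.9]), -82.4)
0.71 [315. 192.  35.  26.] (array([ 682.2, -106.8]), array([131.7,  82.4]), 85.8)
```

View pics/t4.png

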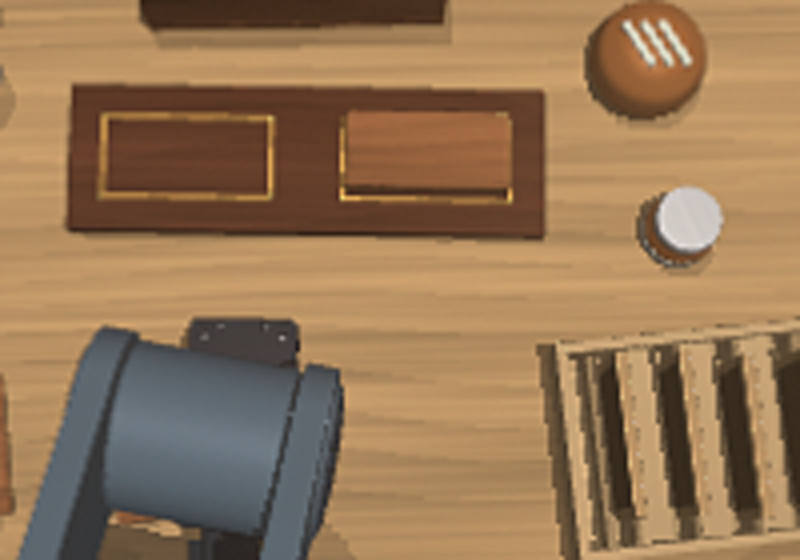

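```bash
cat >> h.py <<'E'
def onplane(p,uv,z):
    "pixels (N,2) -> world xy on height z"
    H=p["depth"].shape[0]; f=H/2/np.tan(np.radians(p["vertical_fov"])/2)
    K=np.array([[f,0,p["cx"]],[0,f,p["cy"]],[0,0,1.]])
    s=cv2.undistortPointsIter(np.array(uv,float).reshape(-1,1,2),K,np.array([p["k1"],0,0,0.]),None,None,(3,40,1e-9)).reshape(-1,2)
    E=np.linalg.inv(p["extrinsics"]); d=np.c_[s[:,0],-s[:,1],-np.ones(len(s))]@E[:3,:3].T
    o=E[:3,3]; return (o+d*((z-o[2])/d[:,2])[:,None])[:,:2]
E
python3 - <<'E'
from h import *
p=shot("top"); c=p["color"].astype(int)
print("col 255-262 mean, rows 112..144"); 
for r in range(112,144): print(r,c[r,248:268].mean(0).round().astype(int),np.round(onplane(p,[[258,r]],.016)[0]*1000,1),np.round(onplane(p,[[258,r]],.036)[0]*1000,1))
print("rows 122-132")
for k in list(range(232,240))+list(range(273,283)): print(k,c[120:132,k].mean(0).round().astype(int),np.round(onplane(p,[[k,126]],.016)[0]*1000,1),np.round(onplane(p,[[k,126]],.036)[0]*1000,1))
w=cloud(p);print("board0",at(p,w,.43,.085,.022))
E
```

```text
col 255-262 mean, rows 112..144
112 [123  88  60] [ 734.1 -109.9] [ 727.6 -108.8]
113 [91 56 38] [ 730.8 -109.8] [ 724.3 -108.7]
114 [96 60 40] [ 727.5 -109.7] [ 721.1 -108.6]
115 [97 61 41] [ 724.2 -109.6] [ 717.8 -108.4]
116 [98 62 41] [ 720.9 -109.5] [ 714.5 -108.3]
117 [94 59 40] [ 717.5 -109.4] [ 711.3 -108.2]
118 [155 100  63] [ 714.2 -109.3] [ 708.  -108.1]
119 [161 105  65] [ 710.9 -109.2] [ 704.8 -108. ]
120 [158 102  64] [ 707.6 -109. ] [ 701.5 -107.9]
121 [156 102  64] [ 704.3 -108.9] [ 698.3 -107.8]
122 [160 104  65] [ 701.  -108.8] [ 695.1 -107.7]
123 [160 104  65] [ 697.7 -108.7] [ 691.8 -107.6]
124 [162 106  66] [ 694.4 -108.6] [ 688.6 -107.5]
125 [159 103  65] [ 691.1 -108.5] [ 685.3 -107.4]
126 [149  97  61] [ 687.9 -108.4] [ 682.1 -107.3]
127 [148  96  60] [ 684.6 -108.3] [ 678.9 -107.2]
128 [151  98  61] [ 681.3 -108.2] [ 675.7 -107.1]
129 [153  99  62] [ 678.  -108.1] [ 672.4 -107. ]
130 [151  99  62] [ 674.7 -108. ] [ 669.2 -106.9]
131 [144  94  59] [ 671.5 -107.9] [ 666.  -106.8]
132 [146  95  60] [ 668.2 -107.8] [ 662.8 -106.7]
133 [147  96  60] [ 664.9 -107.7]
[... 748 characters left out ...]
 94  60] [689.2 -41.5] [683.5 -41.6]
238 [149  96  61] [689.2 -44.7] [683.4 -44.7]
239 [149  96  60] [689.1 -47.9] [683.3 -47.9]
273 [158 103  65] [ 686.9 -156.4] [ 681.2 -154.4]
274 [158 103  65] [ 686.9 -159.6] [ 681.1 -157.6]
275 [158 103  65] [ 686.8 -162.8] [ 681.1 -160.7]
276 [164 107  67] [ 686.8 -166. ] [ 681.  -163.9]
277 [150 105  62] [ 686.7 -169.2] [ 681. -167.]
278 [102  65  44] [ 686.6 -172.4] [ 680.9 -170.2]
279 [101  64  44] [ 686.6 -175.6] [ 680.9 -173.3]
280 [101  65  44] [ 686.5 -178.8] [ 680.8 -176.5]
281 [102  65  44] [ 686.5 -182. ] [ 680.7 -179.6]
282 [102  66  44] [ 686.4 -185.2] [ 680.7 -182.8]
board0 ((array([399.9, 126.6]), array([33.8,  9. ]), 88.2), np.int32(27))
```

Request:
play_rows([
  [1, [26, 4.2, 0], 0],
  [1, [26, 4.2, 0], 0],
  [1, [0, 0, 20], -5.3],
  [1, [0, 0, 30], -5.2],
  [1, [0, 0, 30], 0],
  [1, [0, 0, 20], 0],
  [1, [0, 0, 10], 0],
  [1, [0, 0, 5], 0],
  [1, [0, 0, 0], 0],
  [-0.4, [0, 0, 0], 0],
  [-0.4, [0, 0, 0], 0],
  [-0.4, [0, 0, 0], 0],
])

```text
clock: 9.8
tcp_pos: [0.4322, 0.0824, 0.005]
orientation: [0.001, 0.654, 0.756, 0.0]
force: [0.1, -0.0, 1.0]
opening: 0.0663
finger_force: 0.2
```

Request:
play_rows([
  [-0.4, [0, 0, 0], 0],
  [-0.4, [0, 0, 0], 0],
  [-0.4, [0, 0, 0], 0],
])

```text
clock: 10.1
tcp_pos: [0.4318, 0.0824, 0.0048]
orientation: [0.0, 0.654, 0.756, 0.0]
force: [-1.7, 0.5, 6.8]
opening: 0.0618
finger_force: 20.0
```

```bash
cat >> h.py <<'E'
def psi(q): return np.degrees(np.arctan2(q[2]**2-q[1]**2,2*q[1]*q[2]))
def st():
    s=manip.observe(); print(round(s["clock"],2),np.round(s["tcp_pos"]*1000,1),"psi",round(psi(s["orientation"]),2),"open",round(s["opening"]*1000,1),"F",np.round(s["force"],1),round(s["finger_force"],1)); return s
E
python3 - <<'E'
from h import *
st()
p=shot("side"); w=cloud(p)
for r in imaging.trace(p,"board0"):
    q=w[r["mask"]]; q=q[~np.isnan(q[:,0])]; 
    print(round(r["confidence"],2),np.round(r["extent"]),rect(q[q[:,2]>.015][:,:2]))
p=shot("top"); w=cloud(p); print(at(p,w,.43,.09,.022,.01,.12))
for j in ((.616,-.302),(.6155,.2965)): print(at(p,w,*j,.054,.006,.05))
E
```

```text
10.1 [431.8  82.4   4.8] psi 8.29 open 61.8 F [-1.7  0.5  6.8] 20.0
0.68 [315. 192.  38.  27.] (array([ 674.4, -106.4]), array([132.5,  63.5]), 87.9)
((array([442.5,  29.4]), array([61.8, 25. ]), -0.0), np.int32(132))
((array([ 616.6, -302.4]), array([51.3, 48.1]), -47.0), np.int32(211))
((array([615.2, 295.9]), array([50. , 49.7]), 87.0), np.int32(227))
```

Request:
play_rows([
  [-0.4, [0, 0, -20], 0],
  [-0.4, [0, 0, -40], 5.3],
  [-0.4, [0, 0, 0], 5.2],
  [-0.4, [2.5, 40, 0], 0],
  [-0.4, [2.2, 42, 0], 0],
  [-0.4, [2.2, 42, 0], 0],
  [-0.4, [2.2, 42, 0], 0],
  [-0.4, [2.2, 42, 0], 0],
  [-0.4, [2.2, 42, 0], 0],
  [-0.4, [0, 0, 20], 0],
  [-0.4, [0, 0, 15], 0],
  [-0.4, [0, 0, 0], 0],
])

```text
clock: 11.45
tcp_pos: [0.6781, 0.0864, 0.025]
orientation: [-0.003, 0.721, 0.693, -0.003]
force: [0.2, 0.5, -1.7]
opening: 0.0615
finger_force: 20.0
```

Request:
play_rows([
  [-0.4, [0, 0, 0], 0],
  [-0.4, [0, 0, 0], 0],
])

```text
clock: 11.65
tcp_pos: [0.6816, 0.0863, 0.03]
orientation: [0.0, 0.721, 0.693, 0.0]
force: [0.2, -0.2, -2.1]
opening: 0.0619
finger_force: 20.0
```

Request:
play_rows([
  [-0.4, [0, 0.5, 6], 0],
  [-0.4, [0, 0, 2.5], 0],
  [-0.4, [0, 0, 0], 0],
  [-0.4, [0, 0, 0], 0],
  [0.8, [0, 0, 0], 0],
  [0.8, [0, 0, 0], 0],
  [0.8, [0, 0, 0], 0],
  [0.8, [0, 0, -15], 0],
  [1, [0, 0, -40], 0],
  [1, [0, 0, -40], 0],
])

```text
clock: 12.65
tcp_pos: [0.6816, 0.0862, 0.1168]
orientation: [-0.001, 0.721, 0.693, -0.001]
force: [0.2, -0.1, 0.7]
opening: 0.0882
finger_force: 0.0
```

Request:
play_rows([
  [1, [0, 0, 0], -8.2],
  [1, [0, 0, 0], -8.2],
  [1, [0, 0, 0], -8.2],
  [1, [0, 0, 0], -8.2],
  [1, [0, 0, 0], -8.2],
  [1, [0, 0, 0], -8.2],
  [1, [0, 0, 0], -8.2],
  [1, [0, 0, 0], -8.2],
  [1, [0, 0, 0], -8.2],
  [1, [0, 0, 0], -8.2],
  [1, [0, 0, 0], -8],
])

```text
clock: 13.75
tcp_pos: [0.6827, 0.0862, 0.1172]
orientation: [0.001, 0.016, 1.0, -0.0]
force: [0.4, -0.2, -1.1]
opening: 0.0884
finger_force: 0.0
```

Request:
play_rows([
  [1, [15, 41, 0], 0],
  [1, [15, 41, 0], 0],
  [1, [16, 41, 0], 0],
  [1, [16, 41, 0], 0],
  [1, [15, 42, 0], 0],
  [1, [0, 0, 0], 0],
  [1, [0, 0, 0], 0],
])

```text
clock: 14.45
tcp_pos: [0.6131, 0.2962, 0.1168]
orientation: [0.001, 0.018, 1.0, -0.0]
force: [0.0, -0.0, -0.4]
opening: 0.0882
finger_force: 0.0
```

Run:
```python
from h import *
st()
p=shot("top"); w=cloud(p)
for y in(-.1,.09): print(at(p,w,.68,y,.04))
p=shot("side"); w=cloud(p)
for t in("board0","jar0"):
  for r in imaging.trace(p,t):
    q=w[r["mask"]]; q=q[~np.isnan(q[:,0])]; zt=np.percentile(q[:,2],95)
    print(t,round(r["confidence"],2),np.round(r["extent"]),rect(q[q[:,2]>zt-.006][:,:2]),zt)
```

```text
14.45 [613.1 296.2 116.8] psi 87.93 open 88.2 F [ 0.  -0.  -0.4] 0.0
((array([ 679.4, -102.6]), array([129.3,  62.5]), 87.1), np.int32(738))
((array([685.1,  87.8]), array([128.4,  62.1]), 88.3), np.int32(753))
board0 0.81 [315. 193.  37.  26.] (array([ 672.8, -106.4]), array([132.9,  59.6]), 87.7) 0.03761078927067178
board0 0.78 [288. 168.  34.  21.] (array([680.6,  82.5]), array([131. ,  60.5]), 88.0) 0.037584186559100896
jar0 0.67 [335. 230.  25.  32.] (array([ 611.6, -304.6]), array([49.3, 48.4]), 25.4) 0.052879358024147484
jar0 0.59 [246. 150.  16.  12.] (array([610.1, 291.9]), array([49.9, 45.4]), 78.4) 0.05319717825808532
jar0 0.53 [206. 153.  43.  36.] (array([447.4, 325.2]), array([173.5, 110. ]), -85.6) 0.046971839517812954
```

Request:
play_rows([
  [1, [0, 0, 30], 0],
  [1, [0, 0, 30], 0],
  [1, [0, 0, 25], 0],
  [1, [0, 0, 12], 0],
  [1, [0, 0, 5], 0],
  [1, [0, 0, 0], 0],
  [-0.4, [0, 0, 0], 0],
  [-0.4, [0, 0, 0], 0],
  [-0.4, [0, 0, 0], 0],
  [-0.4, [0, 0, 0], 0],
  [-0.4, [0, 0, 0], 0],
  [-0.4, [0, 0, 0], 0],
])

```text
clock: 15.85
tcp_pos: [0.6138, 0.2954, 0.0145]
orientation: [0.001, 0.019, 1.0, 0.0]
force: [-1.3, 1.1, 4.1]
opening: 0.0567
finger_force: 20.0
```

Request:
play_rows([
  [-0.4, [0, 0, 0], 0],
  [-0.4, [0, 0, 0], 0],
])

```text
clock: 16.05
tcp_pos: [0.6137, 0.2954, 0.0145]
orientation: [0.0, 0.019, 1.0, 0.0]
force: [-1.1, 0.6, 5.4]
opening: 0.0571
finger_force: 20.0
```

Request:
play_rows([
  [-0.4, [0, 0, -20], 0],
  [-0.4, [0, 0, -40], 0],
  [-0.4, [-12, -32, 0], 0],
  [-0.4, [-16, -42, 0], 0],
  [-0.4, [-16, -42, 0], 0],
  [-0.4, [-16, -42, 0], 0],
  [-0.4, [-12, -32, 0], 0],
  [-0.4, [-5.1, -15.6, 0], 0],
  [-0.4, [0, 0, 12], 0],
  [-0.4, [0, 0, 0], 0],
  [-0.4, [0, 0, 0], 0],
  [-0.4, [0, 0, 0], 0],
])

```text
clock: 17.25
tcp_pos: [0.6818, 0.0886, 0.0614]
orientation: [-0.0, 0.018, 1.0, 0.0]
force: [0.2, 0.4, -2.0]
opening: 0.057
finger_force: 20.0
```

Run:
```python
from h import *
st()
p=shot("side"); w=cloud(p)
for t in("board0","jar0"):
  for r in imaging.trace(p,t):
    q=w[r["mask"]]; q=q[~np.isnan(q[:,0])]; zt=np.percentile(q[:,2],95)
    print(t,round(r["confidence"],2),np.round(r["extent"]),rect(q[q[:,2]>zt-.006][:,:2]),zt)
```

```text
17.25 [681.8  88.6  61.4] psi 87.91 open 57.0 F [ 0.2  0.4 -2. ] 20.0
board0 0.79 [287. 168.  40.  21.] (array([679.5,  85.2]), array([134.3,  63.9]), 88.6) 0.037557490494591936
board0 0.74 [203. 155.  41.  33.] (array([447.1, 323.3]), array([170.9, 111.4]), -83.4) 0.046810221862930754
board0 0.61 [315. 191.  33.  26.] (array([ 672.6, -104.8]), array([134.5,  60.3]), 88.5) 0.03748963412294928
jar0 0.64 [332. 230.  25.  31.] (array([ 610.8, -302.9]), array([50.6, 48.1]), 81.6) 0.05289704755320572
jar0 0.46 [286. 156.  13.  19.] (array([660. ,  69.4]), array([86.3, 27.4]), 61.9) 0.10002026560767889
```

Move to x +0.8, y −1.6, lower 10.5, release, then lift.

Request:
play_rows([
  [-0.4, [-0.8, -1.6, 5], 0],
  [-0.4, [0, 0, 3], 0],
  [-0.4, [0, 0, 1.8], 0],
  [-0.4, [0, 0, 0], 0],
  [-0.4, [0, 0, 0], 0],
  [0.7, [0, 0, 0], 0],
  [1, [0, 0, 0], 0],
  [1, [0, 0, 0], 0],
  [1, [0, 0, 0], 0],
  [1, [0, 0, -30], 0],
  [1, [0, 0, -40], 0],
  [1, [0, 0, -40], 0],
])

```text
clock: 18.6
tcp_pos: [0.6826, 0.085, 0.1626]
orientation: [-0.001, 0.019, 1.0, 0.0]
force: [0.3, 0.6, 0.8]
opening: 0.0879
finger_force: 0.0
```

Request:
play_rows([
  [1, [15, -39, 0], 0],
  [1, [15, -39, 0], 0],
  [1, [10, -39, 0], 0],
  [1, [10, -39, 0], 0],
  [1, [4, -39, 0], 0],
  [1, [0, -39, 0], 0],
  [1, [0, -39, 0], 0],
  [1, [0, -39, 0], 0],
  [1, [0, -39, 0], 0],
  [1, [0, -36, 0], 0],
  [1, [0, 0, 0], 0],
  [1, [0, 0, 0], 0],
])

```text
clock: 19.8
tcp_pos: [0.6139, -0.3003, 0.1617]
orientation: [-0.0, 0.02, 1.0, 0.0]
force: [0.2, -0.4, 0.7]
opening: 0.0884
finger_force: 0.0
```

Run:
```python
from h import *
st()
p=shot("top"); w=cloud(p)
for y in(-.1,.09): print(at(p,w,.68,y,.04))
print("jar on board",at(p,w,.682,.088,.092,.008))
p=shot("side"); w=cloud(p)
for t in("board0","jar0"):
  for r in imaging.trace(p,t):
    q=w[r["mask"]]; q=q[~np.isnan(q[:,0])]; zt=np.percentile(q[:,2],95)
    print(t,round(r["confidence"],2),np.round(r["extent"]),rect(q[q[:,2]>zt-.006][:,:2]),zt)
```

```text
19.8 [ 613.9 -300.3  161.7] psi 87.67 open 88.4 F [ 0.2 -0.4  0.7] 0.0
((array([ 678.9, -102.4]), array([129.4,  62.4]), 87.3), np.int32(736))
((array([683.9,  50. ]), array([62.4, 52.8]), -1.5), np.int32(239))
jar on board ((array([683.6,  85.9]), array([50.2, 48.2]), -0.4), np.int32(230))
board0 0.77 [287. 167.  35.  20.] (array([680.5,  82.6]), array([130.2,  61.7]), 88.7) 0.03727817669188727
jar0 0.82 [288. 160.  14.  17.] (array([678.5,  81.7]), array([49.8, 47.6]), 61.6) 0.08870103922730667
jar0 0.67 [332. 232.  25.  33.] (array([ 611.2, -304.3]), array([51.5, 50. ]), 10.1) 0.05303782404130588
```

Request:
play_rows([
  [1, [0, -0.7, 35], 0],
  [1, [0, 0, 40], 0],
  [1, [0, 0, 35], 0],
  [1, [0, 0, 22], 0],
  [1, [0, 0, 10], 0],
  [1, [0, 0, 5], 0],
  [1, [0, 0, 0], 0],
  [-0.4, [0, 0, 0], 0],
  [-0.4, [0, 0, 0], 0],
  [-0.4, [0, 0, 0], 0],
  [-0.4, [0, 0, 0], 0],
  [-0.4, [0, 0, 0], 0],
])

```text
clock: 21.2
tcp_pos: [0.6145, -0.3009, 0.0157]
orientation: [0.0, 0.019, 1.0, -0.0]
force: [0.1, 0.6, 2.4]
opening: 0.0566
finger_force: 20.0
```

Request:
play_rows([
  [-0.4, [0, 0, 0], 0],
  [-0.4, [0, 0, 0], 0],
  [-0.4, [0, 0, 0], 0],
])

```text
clock: 21.5
tcp_pos: [0.6146, -0.3009, 0.0157]
orientation: [0.0, 0.019, 1.0, -0.0]
force: [-1.3, -0.3, 6.0]
opening: 0.0563
finger_force: 20.0
```

Request:
play_rows([
  [-0.4, [0, 0, -20], 0],
  [-0.4, [0, 0, -40], 0],
  [-0.4, [-8, 31, 0], 0],
  [-0.4, [-12, 42, 0], 0],
  [-0.4, [-12, 42, 0], 0],
  [-0.4, [-12, 42, 0], 0],
  [-0.4, [-8, 31, 0], 0],
  [-0.4, [-2.6, 13.2, 0], 0],
  [-0.4, [0, 0, 12], 0],
  [-0.4, [0, 0, 0], 0],
  [-0.4, [0, 0, 0], 0],
  [-0.4, [0, 0, 0], 0],
])

```text
clock: 22.7
tcp_pos: [0.6761, -0.1032, 0.0627]
orientation: [-0.0, 0.02, 1.0, -0.0]
force: [0.3, 0.2, -2.0]
opening: 0.0564
finger_force: 20.0
```

Request:
play_rows([
  [-0.4, [-0.8, 1, 5], 0],
  [-0.4, [0, 0, 3], 0],
  [-0.4, [0, 0, 2], 0],
  [-0.4, [0, 0, 0], 0],
  [-0.4, [0, 0, 0], 0],
  [0.7, [0, 0, 0], 0],
  [1, [0, 0, 0], 0],
  [1, [0, 0, 0], 0],
  [1, [0, 0, 0], 0],
  [1, [0, 0, -30], 0],
  [1, [0, 0, -40], 0],
  [1, [0, 0, -40], 0],
])

```text
clock: 23.9
tcp_pos: [0.6769, -0.1003, 0.1636]
orientation: [-0.001, 0.019, 1.0, 0.0]
force: [0.5, -0.6, -0.1]
opening: 0.0882
finger_force: 0.0
```

Request:
play_rows([
  [1, [30, 20, 0], 0],
  [1, [40, 20, 0], 0],
  [1, [40, 20, 0], 0],
  [0, [40, 20, 0], 0],
  [-0.3, [40, 20, 0], 0],
  [-0.3, [20, 0, 0], -6.6],
  [-0.3, [0, 0, 0], 0],
  [-0.3, [0, 0, 0], 0],
])

```text
clock: 24.7
tcp_pos: [0.4724, 0.0073, 0.1637]
orientation: [0.001, -0.037, 0.999, -0.0]
force: [-0.7, -0.2, 0.4]
opening: 0.0502
finger_force: 0.0
```

Run:
```python
from h import *
st()
p=shot("top"); w=cloud(p)
for y in(-.1,.09): print("jar",at(p,w,.68,y,.092,.008))
for y in (-.238,-.284,-.330,-.377):
    m=(abs(w[...,1]-y)<.02)&(abs(w[...,0]-.445)<.08)&(w[...,2]>.09); k=w[m]
    f=np.polyfit(k[:,0],k[:,1],1); c=np.percentile(k[:,0],[1,99]); 
    print("slate",np.round(c*1000,1),"xc",np.round(c.mean()*1000,1),"yc",np.round(np.polyval(f,c.mean())*1000,1),"ang",round(np.degrees(np.arctan(f[0])),2),np.median(k[:,2]),len(k))
print("crate rim",at(p,w,.445,-.306,.058,.004,.16))
# stand: walls top
m=(abs(w[...,0]-.45)<.09)&(abs(w[...,1]-.325)<.13)&(w[...,2]>.04)&(w[...,2]<.06);k=w[m];print("stand",rect(k[:,:2]),np.median(k[:,2]))
m2=(abs(w[...,0]-.45)<.09)&(abs(w[...,1]-.325)<.13)&(w[...,2]>.004);k=w[m2];print("stand all",rect(k[:,:2]))
cv2.imwrite('pics/t5.png',cv2.resize(p["color"][90:240,80:390,::-1],(800,387),interpolation=cv2.INTER_CUBIC))
p=shot("side"); w=cloud(p)
for t in("board0","jar0","stand","crate"):
  for r in imaging.trace(p,t):
    q=w[r["mask"]]; q=q[~np.isnan(q[:,0])]; zt=np.percentile(q[:,2],95)
    print(t,round(r["confidence"],2),np.round(r["extent"]),rect(q[q[:,2]>zt-.006][:,:2]),zt)
```

```text
24.7 [472.4   7.3 163.7] psi 94.23 open 50.2 F [-0.7 -0.2  0.4] 0.0
jar ((array([678.7, -98.9]), array([51.7, 48. ]), -2.2), np.int32(226))
jar ((array([683.9,  86.2]), array([49.4, 49.1]), 82.9), np.int32(231))
slate [388.1 504. ] xc 446.1 yc -237.0 ang 4.43 0.10801708622185902 180
slate [387.2 505.7] xc 446.5 yc -283.3 ang 4.27 0.10767966981005106 192
slate [383.3 501.8] xc 442.6 yc -329.9 ang 4.39 0.10714403000984052 203
slate [387.4 505.2] xc 446.3 yc -375.7 ang 3.51 0.10680835562515756 193
crate rim ((array([ 445.5, -307. ]), array([215.8, 166.9]), -85.6), np.int32(588))
stand (array([452.1, 326.4]), array([171.8, 111.9]), -85.7) 0.04613461145638342
stand all (array([449.6, 324.2]), array([258.6, 178.1]), -89.7)
board0 0.84 [311. 194.  38.  28.] (array([ 650.4, -114.1]), array([129.5,  62.9]), 88.3) 0.037275210890209076
board0 0.49 [287. 168.  34.  19.] (array([680.3,  83.3]), array([130.9,  62.5]), 89.0) 0.03720722130593644
jar0 0.84 [314. 180.  24.  25.] (array([ 672.7, -103.1]), array([48.7, 47.1]), 88.3) 0.08871273563839721
jar0 0.71 [290. 160.  18.  15.] (array([678.9,  81.6]), array([49.1, 47.9]), 72.6) 0.08858596646664275
stand 0.74 [204. 154.  44.  35.] (array([448.3, 324.4]), array([173.6, 111.1]), -86.4) 0.04714329151940323
crate 0.78 [280. 258. 104.  68.] (array([ 444., -342.]), array([285.6, 167.8]), -84.9) 0.05742294756302557
```

View pics/t5.png

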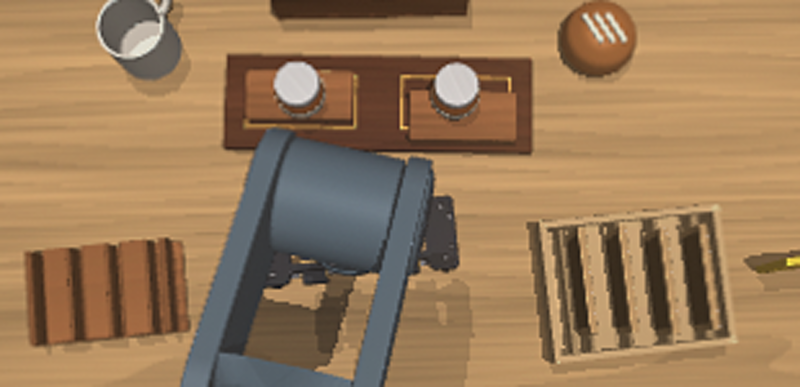

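Picture: board1 has been knocked toward the robot. At (460,112) in the crop it lies off its outline and under the jar at (457,85). The jar still stands upright at its old position. The fix is to set the jar aside on the table, re-lay the board, then put the jar back.

Request:
play_rows([
  [1, [-28, -17.4, 0], 0],
  [1, [-28, -17.4, 0], 0],
  [1, [-28, -17.4, 0], 0],
  [1, [-28, -17.4, 0], 0],
  [1, [-28, -17.4, 0], 0],
  [1, [-28, -17.4, 0], 0],
  [1, [-27.5, -17.5, 0], 0],
  [1, [0, 0, 0], 0],
  [1, [0, 0, 0], 0],
])

```text
clock: 25.9
tcp_pos: [0.6755, -0.0993, 0.1616]
orientation: [-0.001, -0.038, 0.999, 0.0]
force: [0.2, 0.6, 0.2]
opening: 0.0883
finger_force: 0.0
```

Run:
```python
from h import *
st()
p=shot("side"); w=cloud(p)
for t in("board0","jar0"):
  for r in imaging.trace(p,t):
    q=w[r["mask"]]; q=q[~np.isnan(q[:,0])]; zt=np.percentile(q[:,2],95)
    print(t,round(r["confidence"],2),np.round(r["extent"]),rect(q[q[:,2]>zt-.006][:,:2]),zt)
```

```text
25.9 [675.5 -99.3 161.6] psi 94.32 open 88.3 F [0.2 0.6 0.2] 0.0
board0 0.85 [310. 192.  40.  27.] (array([ 650.6, -112.7]), array([130.3,  64. ]), 88.5) 0.037524136477836256
board0 0.53 [287. 169.  36.  18.] (array([679.8,  83.4]), array([131.4,  61.4]), 88.1) 0.03714253690386188
board0 0.42 [267. 219.  46.  37.] (array([ 442., -260.]), array([121.3,  53.5]), 4.9) 0.10826570019981098
jar0 0.92 [314. 183.  22.  25.] (array([ 674.2, -102.4]), array([51.8, 49.5]), -89.2) 0.08850023166518961
jar0 0.77 [288. 159.  19.  18.] (array([677.9,  80.4]), array([52.9, 47.8]), 61.5) 0.08867786880705159
```

Request:
play_rows([
  [1, [0, 0, 30], 0],
  [1, [0, 0, 35], 0],
  [1, [0, 0, 27], 0],
  [1, [0, 0, 12], 0],
  [1, [0, 0, 5], 0],
  [1, [0, 0, 0], 0],
  [-0.4, [0, 0, 0], 0],
  [-0.4, [0, 0, 0], 0],
  [-0.4, [0, 0, 0], 0],
  [-0.4, [0, 0, 0], 0],
  [-0.4, [0, 0, 0], 0],
  [-0.4, [0, 0, 0], 0],
])

```text
clock: 27.25
tcp_pos: [0.6761, -0.0993, 0.0546]
orientation: [0.0, -0.038, 0.999, -0.0]
force: [-0.8, -1.0, 4.0]
opening: 0.0559
finger_force: 20.1
```

Request:
play_rows([
  [-0.4, [0, 0, 0], 0],
  [-0.4, [0, 0, 0], 0],
  [-0.4, [0, 0, -12], 0],
  [-0.4, [0, 0, -15], 0],
  [-0.4, [30, 10, 0], 0],
  [-0.4, [40, 15, 0], 0],
  [-0.4, [40, 15, 0], 0],
  [-0.4, [35, 10, 0], 0],
  [-0.4, [0, 0, 0], 0],
  [-0.4, [0, 0, 30], 0],
  [-0.4, [0, 0, 15], 0],
  [-0.4, [0, 0, 0], 0],
])

```text
clock: 28.45
tcp_pos: [0.5259, -0.0597, 0.0341]
orientation: [-0.002, -0.038, 0.999, 0.001]
force: [0.3, -0.1, -1.0]
opening: 0.0558
finger_force: 19.7
```

Request:
play_rows([
  [-0.4, [0, 0, 0], 0],
  [-0.4, [0, 0, 0], 0],
])

```text
clock: 28.65
tcp_pos: [0.5282, -0.0605, 0.0367]
orientation: [0.001, -0.038, 0.999, -0.0]
force: [-0.1, 1.0, -1.7]
opening: 0.0558
finger_force: 19.7
```

Request:
play_rows([
  [-0.4, [0, 0, 10], 0],
  [-0.4, [0, 0, 5], 0],
  [-0.4, [0, 0, 2.5], 0],
  [-0.4, [0, 0, 0], 0],
  [-0.4, [0, 0, 0], 0],
  [0.7, [0, 0, 0], 0],
  [1, [0, 0, 0], 0],
  [1, [0, 0, 0], 0],
  [1, [0, 0, 0], 0],
  [1, [0, 0, -30], 0],
  [1, [0, 0, -40], 0],
  [1, [0, 0, -40], 0],
])

```text
clock: 29.85
tcp_pos: [0.5267, -0.0601, 0.1291]
orientation: [-0.001, -0.038, 0.999, 0.0]
force: [0.5, 0.5, -0.7]
opening: 0.0883
finger_force: 0.0
```

Request:
play_rows([
  [1, [0, 0, 0], 8.1],
  [1, [0, 0, 0], 8.1],
  [1, [0, 0, 0], 8.1],
  [1, [0, 0, 0], 8.1],
  [1, [0, 0, 0], 8.1],
  [1, [0, 0, 0], 8.1],
  [1, [0, 0, 0], 8.1],
  [1, [0, 0, 0], 8.1],
  [1, [0, 0, 0], 8.1],
  [1, [0, 0, 0], 8.1],
  [1, [0, 0, 0], 8.1],
  [1, [0, 0, 0], 7.3],
])

```text
clock: 31.05
tcp_pos: [0.5272, -0.0602, 0.1283]
orientation: [0.0, 0.721, 0.692, 0.0]
force: [0.6, 0.9, -0.3]
opening: 0.0883
finger_force: 0.0
```

Run:
```python
from h import *
st()
p=shot("top"); w=cloud(p)
print("b1",at(p,w,.655,-.11,.04,.006,.11)); print("jar0",at(p,w,.68,.09,.092,.008))
p=shot("side"); w=cloud(p)
for t in("board0","jar0"):
  for r in imaging.trace(p,t):
    q=w[r["mask"]]; q=q[~np.isnan(q[:,0])]; zt=np.percentile(q[:,2],95)
    print(t,round(r["confidence"],2),np.round(r["extent"]),rect(q[q[:,2]>zt-.006][:,:2]),zt)
```

```text
31.05 [527.2 -60.2 128.3] psi -2.35 open 88.3 F [ 0.6  0.9 -0.3] 0.0
b1 ((array([ 665.1, -148.8]), array([67.2, 54.5]), 22.8), np.int32(75))
jar0 ((array([684. ,  85.8]), array([49.6, 48. ]), 0.9), np.int32(230))
board0 0.87 [309. 195.  37.  24.] (array([ 651.4, -113. ]), array([130.6,  64.3]), 87.4) 0.037367913462429875
board0 0.77 [286. 169.  36.  16.] (array([680.4,  81.3]), array([125.4,  62.2]), 88.9) 0.037183678106344153
board0 0.37 [204. 155.  40.  36.] (array([448.3, 325. ]), array([172.2, 112.1]), -86.2) 0.04688003786576474
jar0 0.76 [291. 160.  14.  14.] (array([643.4,   3.2]), array([200.1,  27.6]), 58.9) 0.08897521083594148
jar0 0.6 [267. 197.  20.  24.] (array([525.4, -65.6]), array([49.6, 48.9]), 81.5) 0.052730659742153616
```

Request:
play_rows([
  [1, [-10, 31.5, 0], 0],
  [1, [-12, 32, 0], 0],
  [1, [-12, 32, 0], 0],
  [1, [-9.4, 32, 0], 0],
  [1, [0, 0, 30], 0],
  [1, [0, 0, 35], 0],
  [1, [0, 0, 25], 0],
  [1, [0, 0, 12], 0],
  [1, [0, 0, 3], 0],
  [1, [0, 0, 0], 0],
  [1, [0, 0, 0], 0],
])

```text
clock: 32.35
tcp_pos: [0.6544, -0.1085, 0.0252]
orientation: [0.001, 0.719, 0.695, 0.001]
force: [1.3, -0.3, -0.1]
opening: 0.0881
finger_force: 0.0
```

Run:
```python
from h import *
st()
p=shot("side"); w=cloud(p)
for r in imaging.trace(p,"board0"):
    q=w[r["mask"]]; q=q[~np.isnan(q[:,0])]; zt=np.percentile(q[:,2],95)
    print(round(r["confidence"],2),np.round(r["extent"]),rect(q[q[:,2]>zt-.006][:,:2]),zt)
cv2.imwrite('pics/s6.png',cv2.resize(p["color"][130:250,220:380,::-1],(800,600),interpolation=cv2.INTER_CUBIC))
```

```text
32.35 [ 654.4 -108.5   25.2] psi -1.99 open 88.1 F [ 1.3 -0.3 -0.1] 0.0
0.58 [314. 194.  28.  26.] (array([ 649.8, -116.9]), array([123.9,  61.5]), 88.0) 0.0375263622580074
0.52 [288. 168.  39.  19.] (array([658.3,   9.6]), array([281.9,  51.7]), 80.7) 0.037887994661707114
```

View pics/s6.png

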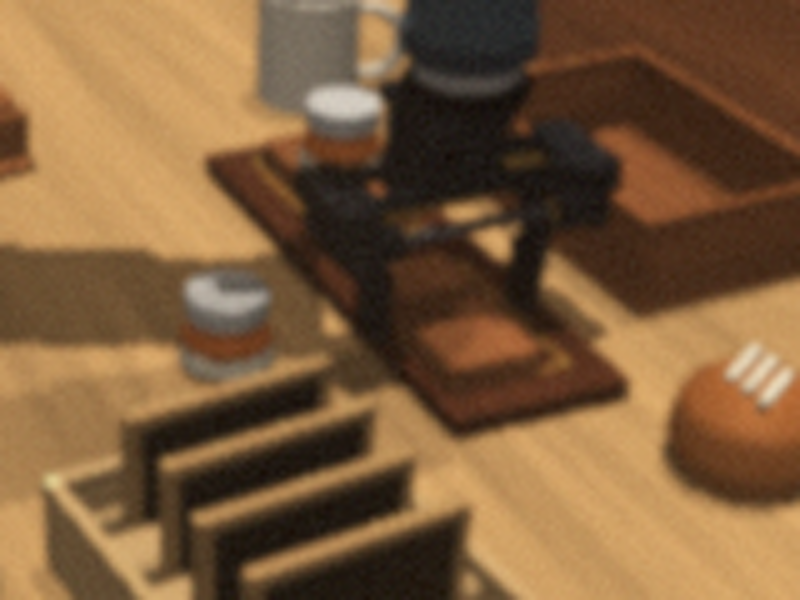

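Request:
play_rows([
  [1, [0, 0, 3], 0],
  [1, [0, 0, 0], 0],
  [-0.4, [0, 0, 0], 0],
  [-0.4, [0, 0, 0], 0],
  [-0.4, [0, 0, 0], 0],
  [-0.4, [0, 0, 0], 0],
  [-0.4, [0, 0, 0], 0],
  [-0.4, [0, 0, 0], 0],
  [-0.4, [0, 0, -15], 0],
  [-0.4, [6.7, 20.4, 0], 0],
  [-0.4, [0, 0, 0], 0],
  [-0.4, [0, 0, 0], 0],
])

```text
clock: 33.65
tcp_pos: [0.6737, -0.102, 0.0358]
orientation: [0.0, 0.719, 0.695, -0.0]
force: [-0.2, 0.2, -1.4]
opening: 0.0618
finger_force: 20.0
```

Run:
```python
from h import *
st()
p=shot("side"); w=cloud(p)
for r in imaging.trace(p,"board0"):
    q=w[r["mask"]]; q=q[~np.isnan(q[:,0])]; zt=np.percentile(q[:,2],95)
    k=q[q[:,2]>zt-.006]; print(round(r["confidence"],2),np.round(r["extent"]),rect(k[:,:2]),zt,k[:,1].min())
```

```text
33.65 [ 673.7 -102.    35.8] psi -1.98 open 61.8 F [-0.2  0.2 -1.4] 20.0
0.7 [303. 190.  87.  58.] (array([670.8, -10.5]), array([383.3, 120. ]), 89.4) 0.01750651429171637 -0.20195977818111255
0.67 [315. 186.  38.  23.] (array([ 671. , -106.2]), array([134.3,  72.1]), 81.7) 0.05270957496048608 -0.17170381631498532
0.46 [281. 170.  21.  18.] (array([653.6,  95.4]), array([107.6,  19.7]), 77.6) 0.036754177521372555 0.04149415467766149
```

Request:
play_rows([
  [-0.4, [-0.5, 1.3, 8], 0],
  [-0.4, [0, 0, 4.5], 0],
  [-0.4, [0, 0, 1.8], 0],
  [-0.4, [0, 0, 0], 0],
  [-0.4, [0, 0, 0], 0],
  [0.8, [0, 0, 0], 0],
  [0.8, [0, 0, 0], 0],
  [0.8, [0, 0, 0], 0],
  [0.8, [0, 0, -15], 0],
  [1, [0, 0, -40], 0],
  [1, [0, 0, -40], 0],
  [1, [0, -20, -10], 0],
])

```text
clock: 34.95
tcp_pos: [0.6598, -0.1033, 0.1337]
orientation: [0.005, 0.719, 0.695, 0.003]
force: [-0.7, -0.2, 1.0]
opening: 0.088
finger_force: 0.0
```

Request:
play_rows([
  [1, [0, -20, 0], -8.2],
  [1, [0, 0, 0], -8.2],
  [1, [0, 0, 0], -8.2],
  [1, [0, 0, 0], -8.2],
  [1, [0, 0, 0], -8.2],
  [1, [0, 0, 0], -8.2],
  [1, [0, 0, 0], -8.2],
  [1, [0, 0, 0], -8.2],
  [1, [0, 0, 0], -8.2],
  [1, [0, 0, 0], -8.2],
  [1, [0, 0, 0], -8],
  [1, [0, 0, 0], 0],
])

```text
clock: 36.15
tcp_pos: [0.6354, -0.1013, 0.1274]
orientation: [0.001, 0.017, 1.0, -0.0]
force: [0.7, 0.3, -0.3]
opening: 0.088
finger_force: 0.0
```

Request:
play_rows([
  [1, [35, 13, 0], 0],
  [1, [35, 13, 0], 0],
  [1, [32, 10, 0], 0],
  [1, [0, 0, 0], 0],
  [1, [0, 0, 0], 0],
  [1, [0, 0, 0], 0],
])

```text
clock: 36.75
tcp_pos: [0.536, -0.0624, 0.1272]
orientation: [0.001, 0.019, 1.0, -0.0]
force: [-0.3, -0.4, 0.6]
opening: 0.0882
finger_force: 0.0
```

Run:
```python
from h import *
st()
p=shot("top"); w=cloud(p)
print("b1",at(p,w,.678,-.103,.04,.006,.11)); print("jar0",at(p,w,.68,.09,.092,.008))
p=shot("side"); w=cloud(p)
for t in("board0","jar0"):
  for r in imaging.trace(p,t):
    q=w[r["mask"]]; q=q[~np.isnan(q[:,0])]; zt=np.percentile(q[:,2],95)
    print(t,round(r["confidence"],2),np.round(r["extent"]),rect(q[q[:,2]>zt-.006][:,:2]),zt)
```

```text
36.75 [536.  -62.4 127.2] psi 87.88 open 88.2 F [-0.3 -0.4  0.6] 0.0
b1 ((array([ 697.2, -133.9]), array([87.1, 57.4]), 44.2), np.int32(136))
jar0 ((array([684.2,  86. ]), array([49.1, 48.1]), 0.4), np.int32(230))
board0 0.72 [315. 193.  40.  25.] (array([ 673.7, -104.8]), array([136.4,  63.7]), 87.4) 0.03742827444895253
board0 0.7 [205. 153.  43.  28.] (array([449.3, 322.3]), array([170.2, 112.2]), -86.4) 0.047010387010055554
board0 0.69 [292. 172.  28.  13.] (array([679.9,  47.1]), array([61.5, 56.5]), -0.8) 0.0372060362380055
board0 0.2 [304. 190.  87.  63.] (array([670.5, -22.7]), array([371.8, 230.5]), 69.6) 0.018592394044600724
jar0 0.94 [265. 195.  23.  22.] (array([525. , -63.4]), array([50.6, 49.3]), -67.9) 0.05291871570490561
jar0 0.67 [289. 162.  16.   9.] (array([679.7,  60. ]), array([33.8,  8.6]), 0.8) 0.07785903623292412
```

Request:
play_rows([
  [1, [9, 1.8, 30], 0],
  [1, [0, 0, 35], 0],
  [1, [0, 0, 27], 0],
  [1, [0, 0, 13], 0],
  [1, [0, 0, 6], 0],
  [1, [0, 0, 0], 0],
  [1, [0, 0, 0], 0],
  [-0.4, [0, 0, 0], 0],
  [-0.4, [0, 0, 0], 0],
  [-0.4, [0, 0, 0], 0],
  [-0.4, [0, 0, 0], 0],
  [-0.4, [0, 0, 0], 0],
])

```text
clock: 38.15
tcp_pos: [0.5257, -0.0597, 0.0155]
orientation: [0.0, 0.018, 1.0, -0.0]
force: [0.2, 0.3, 3.7]
opening: 0.0565
finger_force: 20.0
```

Request:
play_rows([
  [-0.4, [0, 0, 0], 0],
  [-0.4, [0, 0, 0], 0],
  [-0.4, [0, 0, 0], 0],
])

```text
clock: 38.45
tcp_pos: [0.5257, -0.0596, 0.0154]
orientation: [0.0, 0.018, 1.0, -0.0]
force: [-1.8, 0.2, 5.4]
opening: 0.0569
finger_force: 20.0
```

Request:
play_rows([
  [-0.4, [0, 0, -25], 0],
  [-0.4, [0, 0, -40], 0],
  [-0.4, [-30, -7.4, 0], 0],
  [-0.4, [-40, -10, 0], 0],
  [-0.4, [-40, -10, 0], 0],
  [-0.4, [-30, -7, 0], 0],
  [-0.4, [-10.6, -2, 0], 0],
  [-0.4, [0, 0, 15], 0],
  [-0.4, [0, 0, 0], 0],
  [-0.4, [0, 0, 0], 0],
  [-0.4, [0, 0, 0], 0],
])

```text
clock: 39.55
tcp_pos: [0.6737, -0.1008, 0.0647]
orientation: [-0.001, 0.018, 1.0, 0.0]
force: [-0.5, -1.2, -1.8]
opening: 0.0568
finger_force: 20.0
```

Run:
```python
from h import *
st()
p=shot("side"); w=cloud(p)
for t in("board0","jar0"):
  for r in imaging.trace(p,t):
    q=w[r["mask"]]; q=q[~np.isnan(q[:,0])]; zt=np.percentile(q[:,2],95)
    print(t,round(r["confidence"],2),np.round(r["extent"]),rect(q[q[:,2]>zt-.006][:,:2]),zt)
```

```text
39.55 [ 673.7 -100.8   64.7] psi 87.99 open 56.8 F [-0.5 -1.2 -1.8] 20.0
board0 0.88 [316. 194.  36.  27.] (array([ 673.5, -108.9]), array([126.1,  63.7]), 88.3) 0.03746145434191328
board0 0.52 [286. 167.  32.  20.] (array([680.1,  81. ]), array([134.9,  61.5]), 87.6) 0.03753370797448223
board0 0.29 [205. 154.  43.  33.] (array([448.6, 323.4]), array([174.1, 111.4]), -86.3) 0.04707784880009896
jar0 0.72 [288. 159.  15.  15.] (array([672.7,  77. ]), array([45.1, 35.6]), 73.4) 0.08878890888673611
jar0 0.67 [313. 179.  20.  26.] (array([ 658.1, -117. ]), array([88.9, 27.8]), 76.5) 0.10189566890141918
jar0 0.31 [368. 215.  32.  25.] (array([ 747. , -288.7]), array([51.6, 51. ]), -13.4) 0.06078462691262858
```

Request:
play_rows([
  [-0.4, [-1, -1, 6], 0],
  [-0.4, [0, 0, 4.5], 0],
  [-0.4, [0, 0, 2.3], 0],
  [-0.4, [0, 0, 0], 0],
  [-0.4, [0, 0, 0], 0],
  [0.7, [0, 0, 0], 0],
  [1, [0, 0, 0], 0],
  [1, [0, 0, 0], 0],
  [1, [0, 0, 0], 0],
  [1, [0, 0, -30], 0],
  [1, [0, 0, -40], 0],
  [1, [0, 0, -40], 0],
])

```text
clock: 40.9
tcp_pos: [0.6751, -0.1022, 0.163]
orientation: [-0.001, 0.018, 1.0, 0.0]
force: [-0.7, -0.2, 0.0]
opening: 0.0883
finger_force: 0.0
```

Request:
play_rows([
  [1, [30, 12, 0], 0],
  [1, [40, 20, 0], 0],
  [1, [40, 20, 0], 0],
  [0, [40, 20, 0], 0],
  [-0.3, [40, 20, 0], 0],
  [-0.3, [20, 0, 0], -6.5],
  [-0.3, [0, 0, 0], 0],
  [-0.3, [0, 0, 0], 0],
  [-0.3, [0, 0, 0], 0],
])

```text
clock: 41.8
tcp_pos: [0.4705, -0.0035, 0.1629]
orientation: [0.001, -0.038, 0.999, -0.0]
force: [0.3, -1.3, 0.1]
opening: 0.0422
finger_force: 0.0
```

```bash
cat > chk.py <<'E'
from h import *
st()
p=shot("top"); w=cloud(p)
for y in(-.1,.09): print("jar top",at(p,w,.68,y,.092,.008))
print("boards 4 ends",[at(p,w,.68,y,.04,.006,.04)[0][0] for y in(-.16,-.05,.03,.145)])
for y in (-.238,-.284,-.330,-.377):
    m=(abs(w[...,1]-y)<.02)&(abs(w[...,0]-.445)<.08)&(w[...,2]>.09); k=w[m]
    if len(k)<50: continue
    f=np.polyfit(k[:,0],k[:,1],1); c=np.percentile(k[:,0],[1,99]); 
    print("slate",np.round(c*1000,1),"xc",np.round(c.mean()*1000,1),"yc",np.round(np.polyval(f,c.mean())*1000,1),"ang",round(np.degrees(np.arctan(f[0])),2),len(k))
q=p
p=shot("side"); w=cloud(p)
for t in("board0","jar0"):
  for r in imaging.trace(p,t):
    k=w[r["mask"]]; k=k[~np.isnan(k[:,0])]; zt=np.percentile(k[:,2],95)
    print(t,round(r["confidence"],2),np.round(r["extent"]),rect(k[k[:,2]>zt-.006][:,:2]),zt)
p=q; w=cloud(p)
E
python3 - <<'E'
from chk import *
# stand wall-tops by height along its y axis (heading 94.4)
a=np.radians(4.4); X=np.array([np.cos(a),np.sin(a)]); Y=np.array([-np.sin(a),np.cos(a)])
c=np.array([.4525,.326]); d=w[...,:2]-c; u=d@X; v=d@Y
k=(abs(u)<.045)&(abs(v)<.12)
for b in np.arange(-.112,.112,.004):
    s=k&(v>=b)&(v<b+.004)
    print(int(round(b*1000)),round(np.nanmedian(w[s][:,2])*1000),p["color"][s].mean(0).astype(int).sum(),end=' | ')
m=k*0+((abs(v)<.12)&(w[...,2]>.04)&(w[...,2]<.06)&(abs(u)<.08)); print("\nu range",np.percentile(u[m>0],[1,99]))
E
```

```text
41.8 [470.5  -3.5 162.9] psi 94.34 open 42.2 F [ 0.3 -1.3  0.1] 0.0
jar top ((array([ 679.6, -101.9]), array([49.9, 48.1]), -1.6), np.int32(227))
jar top ((array([684.1,  86.1]), array([49.9, 48.1]), -0.9), np.int32(229))
boards 4 ends [array([ 676.7, -146.5]), array([680. , -60.2]), array([684.3,  43.6]), array([687.2, 131.2])]
slate [388.1 504.4] xc 446.3 yc -237.0 ang 4.4 181
slate [387.3 505.6] xc 446.5 yc -283.3 ang 4.41 193
slate [383.3 502.1] xc 442.7 yc -329.9 ang 4.33 204
slate [387.4 504.9] xc 446.2 yc -375.7 ang 3.6 190
board0 0.97 [317. 191.  36.  24.] (array([ 672.3, -109.2]), array([128.1,  64.2]), 89.1) 0.03738313168891654
board0 0.74 [287. 168.  35.  18.] (array([680. ,  81.5]), array([130.4,  61.3]), 88.1) 0.03758372002393992
jar0 0.85 [289. 160.  17.  16.] (array([676.6,  79.5]), array([48.6, 45.4]), 82.2) 0.08855582703278843
jar0 0.72 [315. 182.  20.  28.] (array([ 674.5, -105.4]), array([50.2, 48.2]), 72.9) 0.08880568109685538
jar0 0.23 [274. 230.  43.  37.] (array([ 439.4, -304.9]), array([125. ,  48.2]), 4.9) 0.10799915371866442
-112 2 416 | -108 1 416 | -104 1 416 | -100 1 415 | -96 7 298 | -92 8 310 | -88 10 245 | -84 38 208 | -80 46 267 | -76 42 273 |
  return np.nanmean(a, axis, out=out, keepdims=keepdims)
Traceback (most recent call last):
ValueError: cannot convert float NaN to integer
```

```bash
cat > stand.py <<'E'
from h import *
def prof(p,w,c,zb=0):
    a=np.radians(4.4); X=np.array([np.cos(a),np.sin(a)]); Y=np.array([-np.sin(a),np.cos(a)])
    d=w[...,:2]-c; u=d@X; v=d@Y; k=(abs(u)<.045)&(abs(v)<.115)
    for b in np.arange(-.112,.112,.0035):
        s=k&(v>=b)&(v<b+.0035); z=w[s][:,2]; z=z[~np.isnan(z)]
        if len(z): print(round(b*1000+1.75,1),np.round(np.percentile(z,[20,50,80])*1000).astype(int),p["color"][s].mean(0).sum().astype(int),end=' | ')
    m=(abs(v)<.08)&(w[...,2]>.043)&(w[...,2]<.055)&(abs(u)<.08); print("\nu range",np.percentile(u[m],[.5,99.5]))
    m=(abs(v)<.12)&(w[...,2]>.03)&(w[...,2]<.055)&(abs(u)<.05); print("v range",np.percentile(v[m],[.5,99.5]))
E
python3 - <<'E'
from stand import *
for n,c in (("top",(.4525,.326)),("side",(.4485,.322))):
    p=shot(n); print(n); prof(p,cloud(p),np.array(c))
p=shot("top");cv2.imwrite('pics/t7.png',cv2.resize(p["color"][170:235,80:160,::-1],(738,600),interpolation=cv2.INTER_CUBIC))
E
```

```text
top
-110.2 [-1  1  2] 417 | -106.8 [-1  1  3] 417 | -103.2 [-1  1  3] 417 | -99.8 [-2  1  3] 420 | -96.2 [0 3 7] 341 | -92.7 [ 8  9 11] 288 | -89.2 [ 8 10 11] 316 | -85.7 [ 8 12 33] 230 | -82.2 [17 34 45] 206 | -78.7 [43 45 47] 271 | -75.2 [42 43 44] 268 | -68.2 [10 11 12] 273 | -64.7 [ 7  9 11] 256 | -61.2 [16 30 43] 193 | -57.7 [44 46 48] 298 | -54.2 [45 47 49] 324 | -50.7 [45 47 48] 323 | -47.2 [45 47 49] 323 | -43.7 [44 46 48] 322 | -40.2 [45 47 49] 322 | -36.7 [45 47 49] 323 | -33.2 [46 47 48] 302 | -29.7 [42 43 45] 261 | -19.2 [ 8 10 11] 262 | -15.7 [11 26 40] 189 | -12.2 [42 45 48] 278 | -8.7 [45 47 49] 322 | -5.2 [45 46 48] 321 | -1.7 [46 47 49] 321 | 1.8 [45 47 49] 320 | 5.3 [46 47 48] 320 | 8.8 [45 47 50] 322 | 12.3 [44 47 48] 303 | 15.8 [42 44 45] 282 | 26.3 [12 15 32] 199 | 29.8 [16 29 42] 184 | 33.3 [44 47 48] 280 | 36.8 [45 47 48] 317 | 40.3 [45 47 49] 320 | 43.8 [46 47 49] 319 | 47.3 [45 47 49] 319 | 50.8 [46 48 49] 318 | 54.3 [45 47 49] 320 | 57.8 [45 46 47] 310 | 61.3 [44 45 46] 243 | 64.8 [41 42 42] 184 | 75.3 [17 26 37] 163 | 78.8 [20 39 45] 207 | 82.3 [44 46 47] 3
[... 738 characters left out ...]
[43 44 45] 248 | -15.7 [39 42 44] 255 | -12.2 [39 41 43] 256 | -8.7 [41 44 46] 267 | -5.2 [44 45 46] 283 | -1.7 [45 46 47] 301 | 1.8 [45 46 46] 308 | 5.3 [45 46 47] 310 | 8.8 [45 47 47] 298 | 12.3 [45 45 47] 288 | 15.8 [44 45 46] 288 | 19.3 [44 44 44] 294 | 26.3 [45 45 45] 247 | 29.8 [41 42 43] 255 | 33.3 [40 42 44] 259 | 36.8 [42 43 45] 260 | 40.3 [43 45 47] 284 | 43.8 [44 46 47] 301 | 47.3 [43 46 47] 300 | 50.8 [44 45 47] 302 | 54.3 [45 46 47] 298 | 57.8 [45 46 47] 289 | 61.3 [45 46 46] 289 | 64.8 [44 44 44] 276 | 75.3 [42 44 46] 269 | 78.8 [40 42 45] 265 | 82.3 [38 42 45] 274 | 85.8 [39 43 44] 292 | 89.3 [39 41 42] 290 | 
u range [-0.0550491   0.05496097]
v range [-0.08453321  0.08684026]
```

View pics/t7.png

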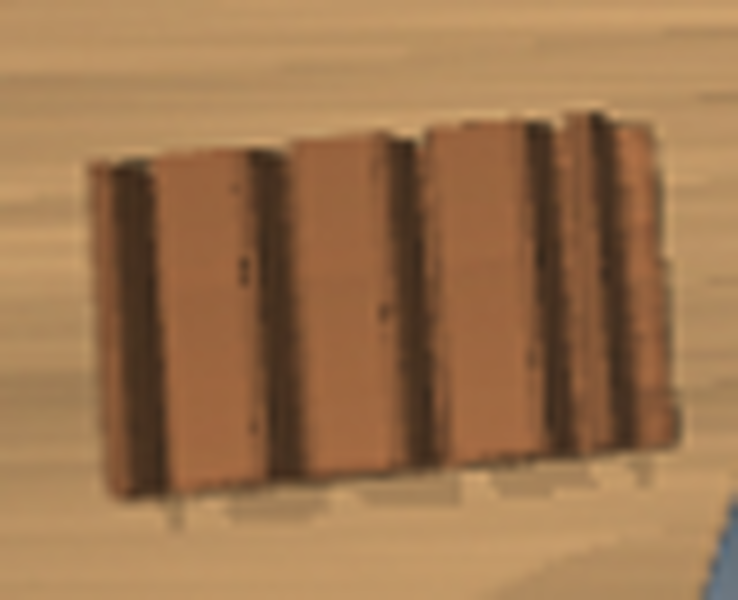

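The picture shows the stand with its four slots clear: dark channels at columns 135, 275, 405 and 550 of the crop, with the base edge past 610. Next, the slates, starting with the one nearest the robot's centre line, which goes to slot0.

Request:
play_rows([
  [-0.3, [7.4, -38.3, 0], 0],
  [-0.3, [7.4, -38.3, 0], 0],
  [-0.3, [7.4, -38.3, 0], 0],
  [-0.3, [7.4, -38.3, 0], 0],
  [-0.3, [7.4, -38.3, 0], 0],
  [-0.3, [7.5, -38.3, 0], 0],
  [-0.3, [0, 0, 0], 0],
  [-0.3, [0, 0, 0], 0],
  [-0.3, [0, 0, 0], 0],
], newtons=25)

```text
clock: 43.05
tcp_pos: [0.4425, -0.2345, 0.162]
orientation: [-0.0, -0.039, 0.999, 0.0]
force: [0.1, 0.4, -0.0]
opening: 0.0307
finger_force: 0.0
```

Run:
```python
from h import *
st()
p=shot("side","s8.png"); w=cloud(p)
m=(w[...,2]>.098)&(w[...,2]<.116)&(abs(w[...,0]-.445)<.09)&(abs(w[...,1]+.237)<.025)
k=w[m]; f=np.polyfit(k[:,0],k[:,1],1);c=np.percentile(k[:,0],[1,99]);print(len(k),c,c.mean(),np.polyval(f,c.mean()),np.degrees(f[0]))
```

```text
43.05 [ 442.5 -234.5  162. ] psi 94.49 open 30.7 F [ 0.1  0.4 -0. ] 0.0
223 [0.38201145 0.50162603] 0.4418187389225182 -0.2420421644572914 4.148430637014794
```

Request:
play_rows([
  [-0.3, [-1.1, -1.9, 25], 0],
  [-0.3, [0, 0, 25], 0],
  [-0.3, [0, 0, 25], 0],
  [-0.3, [0, 0, 14], 0],
  [-0.3, [0, 0, 7], 0],
  [-0.3, [0, 0, 0], 0],
  [-1, [0, 0, 0], 0],
  [-1, [0, 0, 0], 0],
  [-1, [0, 0, 0], 0],
  [-1, [0, 0, 0], 0],
  [-1, [0, 0, 0], 0],
  [-1, [0, 0, 0], 0],
])

```text
clock: 44.3
tcp_pos: [0.4444, -0.2379, 0.0673]
orientation: [0.001, -0.039, 0.999, -0.001]
force: [-0.2, 0.3, 5.6]
opening: 0.0087
finger_force: 25.0
```

Request:
play_rows([
  [-1, [0, 0, 0], 0],
  [-1, [0, 0, 0], 0],
])

```text
clock: 44.5
tcp_pos: [0.4444, -0.2379, 0.0672]
orientation: [0.001, -0.039, 0.999, -0.001]
force: [-0.5, 0.2, 7.1]
opening: 0.0086
finger_force: 25.0
```

```bash
python3 -c "
from h import *
s=st();print(s['moment'])"
```

```text
44.5 [ 444.4 -237.9   67.2] psi 94.47 open 8.6 F [-0.5  0.2  7.1] 25.0
[ 0.11007553  0.11345044 -0.05722286]
```

Request:
play_rows([
  [-1, [0, 0, -15], 0],
  [-1, [0, 0, -30], 0],
  [-1, [0, 0, -30], 0],
  [-1, [-3.4, 25, 0], 0],
  [-1, [-3.4, 42, 0], 0],
  [-1, [-3.4, 42, 0], 0],
  [-1, [-3.4, 42, 0], 0],
  [-1, [-3.4, 42, 0], 0],
  [-1, [-3.4, 42, 0], 0],
  [-1, [-3.4, 42, 0], 0],
  [-1, [-3.4, 42, 0], 0],
  [-1, [-3.4, 42, 0], 0],
])

```text
clock: 45.7
tcp_pos: [0.4456, 0.1267, 0.1412]
orientation: [-0.0, -0.039, 0.999, -0.0]
force: [1.3, -0.6, -0.8]
opening: 0.0089
finger_force: 25.0
```

Request:
play_rows([
  [-1, [-3.4, 42, 0], 0],
  [-1, [-3.4, 42, 0], 0],
  [-1, [-3.4, 42, 0], 0],
  [-1, [-3.4, 42, 0], 0],
  [-1, [-3.4, 42, 0], 0],
  [-1, [-3.4, 42, 0], 0],
  [-1, [-2.8, 18, 0], 0],
  [-1, [0, 0, 0], 0],
  [-1, [0, 0, 0], 0],
  [-1, [0, 0, 0], 0],
])

```text
clock: 46.7
tcp_pos: [0.448, 0.3947, 0.1409]
orientation: [-0.0, -0.039, 0.999, -0.0]
force: [-0.4, 0.1, -1.6]
opening: 0.0089
finger_force: 25.0
```

Run:
```python
from h import *
st()
p=shot("side"); w=cloud(p)
m=(w[...,2]>.085)&(w[...,2]<.175)&(abs(w[...,0]-.445)<.09)&(abs(w[...,1]-.39)<.02)
k=w[m]; f=np.polyfit(k[:,0],k[:,1],1);c=np.percentile(k[:,0],[1,99]);print(len(k),c,c.mean(),np.polyval(f,c.mean()),np.degrees(f[0]),np.percentile(k[:,2],[1,99]))
cv2.imwrite('pics/s9.png',cv2.resize(p["color"][100:200,160:290,::-1],(780,600),interpolation=cv2.INTER_CUBIC))
```

```text
46.7 [448.  394.7 140.9] psi 94.43 open 8.9 F [-0.4  0.1 -1.6] 25.0
696 [0.3861995  0.50417751] 0.44518850765369833 0.388260484562237 3.7996870609715008 [0.08599735 0.1743426 ]
```

View pics/s9.png

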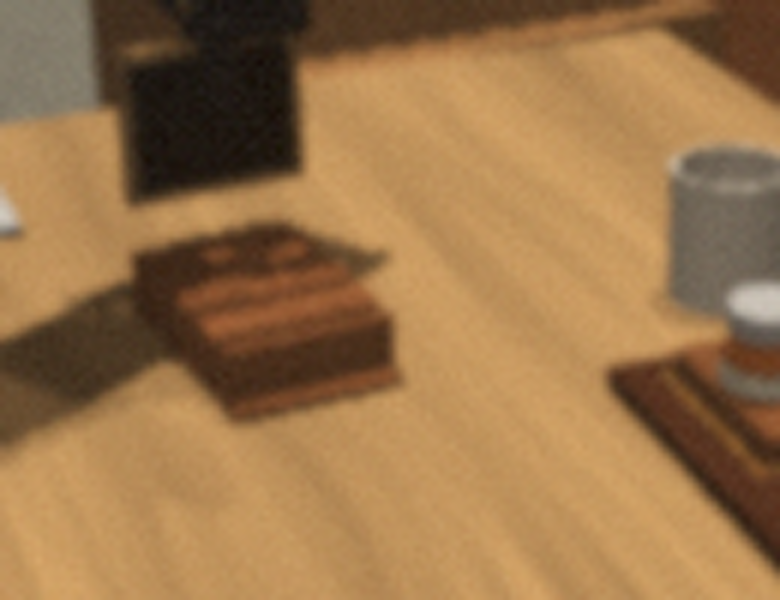

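Request:
play_rows([
  [-1, [2.2, -0.2, 15], 0],
  [-1, [0, 0, 10], 0],
  [-1, [0, 0, 0], 0],
  [-1, [0, 0, 6], 0],
  [-1, [0, 0, 6], 0],
  [-1, [0, 0, 6], 0],
  [-1, [0, 0, 0], 0],
])

```text
clock: 47.45
tcp_pos: [0.4454, 0.3953, 0.0972]
orientation: [-0.001, -0.039, 0.999, -0.0]
force: [-0.6, 1.0, -1.5]
opening: 0.0088
finger_force: 25.0
```

Request:
play_rows([
  [-1, [0, 0, 8], 0],
  [-1, [0, 0, 8], 0],
  [-1, [0, 0, 7], 0],
  [-1, [0, 0, 4], 0],
  [-1, [0, 0, 2], 0],
  [-1, [0, 0, 0], 0],
  [-1, [0, 0, 0], 0],
])

```text
clock: 48.15
tcp_pos: [0.4462, 0.3957, 0.0695]
orientation: [0.0, -0.039, 0.999, 0.0]
force: [0.3, 0.3, -1.5]
opening: 0.0087
finger_force: 25.0
```

Request:
play_rows([
  [-1, [0, 0, 2], 0],
  [-1, [0, 0, 0], 0],
  [-0.3, [0, 0, 0], 0],
  [-0.3, [0, 0, 0], 0],
  [-0.3, [0, 0, 0], 0],
  [-0.3, [0, 0, -20], 0],
  [-0.3, [0, 0, -35], 0],
  [-0.3, [0, 0, -30], 0],
  [-0.3, [0, 0, 0], 0],
  [-0.3, [3.4, -42.3, 0], 0],
  [-0.3, [3.4, -42.3, 0], 0],
  [-0.3, [3.4, -42.3, 0], 0],
])

```text
clock: 49.35
tcp_pos: [0.445, 0.267, 0.1514]
orientation: [-0.0, -0.04, 0.999, -0.0]
force: [0.8, -1.7, 0.4]
opening: 0.0309
finger_force: 0.0
```

Request:
play_rows([
  [-0.3, [3.4, -42.3, 0], 0],
  [-0.3, [3.4, -42.3, 0], 0],
  [-0.3, [3.4, -42.3, 0], 0],
  [-0.3, [3.4, -42.3, 0], 0],
  [-0.3, [3.4, -42.3, 0], 0],
  [-0.3, [3.4, -42.3, 0], 0],
  [-0.3, [3.4, -42.3, 0], 0],
  [-0.3, [3.4, -42.3, 0], 0],
  [-0.3, [3.4, -42.3, 0], 0],
  [-0.3, [3.4, -42.3, 0], 0],
  [-0.3, [3.4, -42.3, 0], 0],
  [-0.3, [3.4, -42.3, 0], 0],
])

```text
clock: 50.55
tcp_pos: [0.4441, -0.2425, 0.1516]
orientation: [-0.0, -0.039, 0.999, 0.0]
force: [0.6, 0.3, 0.4]
opening: 0.0305
finger_force: 0.0
```

Request:
play_rows([
  [-0.3, [3.4, -42.3, 0], 0],
  [-0.3, [0, 0, 0], 0],
  [-0.3, [0, 0, 0], 0],
  [-0.3, [0, 0, 0], 0],
])

```text
clock: 50.95
tcp_pos: [0.4442, -0.282, 0.1515]
orientation: [-0.001, -0.039, 0.999, 0.001]
force: [0.4, 0.6, 0.0]
opening: 0.0308
finger_force: 0.0
```

```bash
cat > sl.py <<'E'
from h import *
def slates(p,w,ys,name):
    for y in ys:
        m=(w[...,2]>.100)&(w[...,2]<.118)&(abs(w[...,0]-.447)<.09)&(abs(w[...,1]-y)<.018); k=w[m]
        if len(k)<30: print(name,y,"none"); continue
        f=np.polyfit(k[:,0],k[:,1],1); c=np.percentile(k[:,0],[1,99])
        print(name,y,"n",len(k),"xc",np.round(c.mean()*1000,1),"yc",np.round(np.polyval(f,c.mean())*1000,1),"ang",round(np.degrees(np.arctan(f[0])),1),"len",np.round(np.ptp(c)*1000),"z",np.round(np.median(k[:,2])*1000,1))
E
python3 - <<'E'
from sl import *
st()
for n in("top","side"):
    p=shot(n); slates(p,cloud(p),(.395,-.237,-.284,-.33,-.376),n)
E
```

```text
50.95 [ 444.2 -282.   151.5] psi 94.51 open 30.8 F [0.4 0.6 0. ] 0.0
top 0.395 n 148 xc 447.9 yc 393.2 ang 4.4 len 115.0 z 108.6
top -0.237 none
top -0.284 n 31 xc 452.8 yc -283.5 ang 5.2 len 107.0 z 107.6
top -0.33 n 56 xc 401.9 yc -333.7 ang 5.2 len 38.0 z 107.8
top -0.376 n 35 xc 405.7 yc -378.2 ang 0.7 len 37.0 z 108.1
side 0.395 n 84 xc 443.0 yc 391.3 ang 4.7 len 118.0 z 105.3
side -0.237 none
side -0.284 n 205 xc 441.4 yc -287.8 ang 4.1 len 117.0 z 106.0
side -0.33 n 215 xc 438.1 yc -334.0 ang 4.1 len 117.0 z 106.4
side -0.376 n 241 xc 442.3 yc -379.8 ang 4.3 len 119.0 z 106.4
```

Request:
play_rows([
  [-0.3, [0.5, -1.6, 25], 0],
  [-0.3, [0, 0, 25], 0],
  [-0.3, [0, 0, 20], 0],
  [-0.3, [0, 0, 10], 0],
  [-0.3, [0, 0, 4], 0],
  [-0.3, [0, 0, 0], 0],
  [-1, [0, 0, 0], 0],
  [-1, [0, 0, 0], 0],
  [-1, [0, 0, 0], 0],
  [-1, [0, 0, 0], 0],
  [-1, [0, 0, 0], 0],
  [-1, [0, 0, 0], 0],
])

```text
clock: 52.25
tcp_pos: [0.4447, -0.2856, 0.0691]
orientation: [0.0, -0.039, 0.999, -0.001]
force: [-0.5, 0.1, 4.4]
opening: 0.0088
finger_force: 24.9
```

Request:
play_rows([
  [-1, [0, 0, 0], 0],
  [-1, [0, 0, 0], 0],
])

```text
clock: 52.45
tcp_pos: [0.4447, -0.2856, 0.0691]
orientation: [0.0, -0.039, 0.999, -0.001]
force: [0.2, 0.4, 5.2]
opening: 0.0086
finger_force: 24.9
```

Request:
play_rows([
  [-1, [0, 0, -15], 0],
  [-1, [0, 0, -30], 0],
  [-1, [0, 0, -30], 0],
  [-1, [-3.4, 25, 0], 0],
  [-1, [-3.4, 42, 0], 0],
  [-1, [-3.4, 42, 0], 0],
  [-1, [-3.4, 42, 0], 0],
  [-1, [-3.4, 42, 0], 0],
  [-1, [-3.4, 42, 0], 0],
  [-1, [-3.4, 42, 0], 0],
  [-1, [-3.4, 42, 0], 0],
  [-1, [-3.4, 42, 0], 0],
])

```text
clock: 53.65
tcp_pos: [0.4458, 0.079, 0.143]
orientation: [-0.0, -0.039, 0.999, 0.0]
force: [0.5, -0.5, -1.0]
opening: 0.0091
finger_force: 24.9
```

Request:
play_rows([
  [-1, [-3.4, 42, 0], 0],
  [-1, [-3.4, 42, 0], 0],
  [-1, [-3.4, 42, 0], 0],
  [-1, [-3.4, 42, 0], 0],
  [-1, [-3.4, 42, 0], 0],
  [-1, [-3.4, 42, 0], 0],
  [-1, [-3, 19, 0], 0],
  [-1, [0, 0, 0], 0],
  [-1, [0, 0, 0], 0],
  [-1, [0, 0, 0], 0],
])

```text
clock: 54.65
tcp_pos: [0.4484, 0.3481, 0.1428]
orientation: [-0.001, -0.039, 0.999, -0.0]
force: [-0.8, -0.1, -0.9]
opening: 0.0088
finger_force: 24.9
```

Run:
```python
from h import *
st()
p=shot("side"); w=cloud(p)
m=(w[...,2]>.09)&(w[...,2]<.175)&(abs(w[...,0]-.448)<.09)&(abs(w[...,1]-.344)<.02)
k=w[m]; f=np.polyfit(k[:,0],k[:,1],1);c=np.percentile(k[:,0],[1,99]);print(len(k),c,c.mean(),np.polyval(f,c.mean()),np.degrees(f[0]),np.percentile(k[:,2],[1,99]))
```

```text
54.65 [448.4 348.1 142.8] psi 94.43 open 8.8 F [-0.8 -0.1 -0.9] 24.9
675 [0.38672957 0.50551225] 0.44612091247544633 0.34167056022872727 3.799716794795412 [0.09112323 0.17395043]
```

Request:
play_rows([
  [-1, [-0.6, 0.7, 15], 0],
  [-1, [0, 0, 10], 0],
  [-1, [0, 0, 0], 0],
  [-1, [0, 0, 6], 0],
  [-1, [0, 0, 6], 0],
  [-1, [0, 0, 6], 0],
  [-1, [0, 0, 0], 0],
])

```text
clock: 55.4
tcp_pos: [0.4486, 0.3497, 0.0992]
orientation: [-0.001, -0.039, 0.999, -0.0]
force: [0.1, 0.8, -1.0]
opening: 0.0088
finger_force: 24.9
```

Request:
play_rows([
  [-1, [0, 0, 8], 0],
  [-1, [0, 0, 8], 0],
  [-1, [0, 0, 7], 0],
  [-1, [0, 0, 4], 0],
  [-1, [0, 0, 2.5], 0],
  [-1, [0, 0, 1], 0],
  [-1, [0, 0, 0], 0],
])

```text
clock: 56.1
tcp_pos: [0.4493, 0.35, 0.0698]
orientation: [0.0, -0.039, 0.999, -0.0]
force: [0.5, -0.5, -0.5]
opening: 0.0091
finger_force: 24.9
```

Request:
play_rows([
  [-1, [0, 0, 0], 0],
  [-0.3, [0, 0, 0], 0],
  [-0.3, [0, 0, 0], 0],
  [-0.3, [0, 0, 0], 0],
  [-0.3, [0, 0, -20], 0],
  [-0.3, [0, 0, -35], 0],
  [-0.3, [0, 0, -28], 0],
  [-0.3, [0, 0, 0], 0],
  [-0.3, [3.8, -42.3, 0], 0],
  [-0.3, [3.8, -42.3, 0], 0],
  [-0.3, [3.8, -42.3, 0], 0],
  [-0.3, [3.8, -42.3, 0], 0],
])

```text
clock: 57.3
tcp_pos: [0.4466, 0.1787, 0.1521]
orientation: [-0.0, -0.039, 0.999, -0.0]
force: [0.7, -1.0, -0.6]
opening: 0.0304
finger_force: 0.0
```

Request:
play_rows([
  [-0.3, [3.8, -42.3, 0], 0],
  [-0.3, [3.8, -42.3, 0], 0],
  [-0.3, [3.8, -42.3, 0], 0],
  [-0.3, [3.8, -42.3, 0], 0],
  [-0.3, [3.8, -42.3, 0], 0],
  [-0.3, [3.8, -42.3, 0], 0],
  [-0.3, [3.8, -42.3, 0], 0],
  [-0.3, [3.8, -42.3, 0], 0],
  [-0.3, [3.8, -42.3, 0], 0],
  [-0.3, [3.8, -42.3, 0], 0],
  [-0.3, [3.8, -42.3, 0], 0],
  [-0.3, [3.8, -42, 0], 0],
])

```text
clock: 58.5
tcp_pos: [0.4409, -0.3307, 0.1519]
orientation: [-0.0, -0.039, 0.999, 0.0]
force: [1.4, 0.2, 0.2]
opening: 0.0311
finger_force: 0.0
```

Request:
play_rows([
  [-0.3, [0, 0, 0], 0],
  [-0.3, [0, 0, 0], 0],
])

```text
clock: 58.7
tcp_pos: [0.4408, -0.3292, 0.1517]
orientation: [-0.001, -0.038, 0.999, 0.001]
force: [-0.3, -0.1, -1.3]
opening: 0.0307
finger_force: 0.0
```

Run:
```python
from sl import *
st()
for n in("top","side"):
    p=shot(n); slates(p,cloud(p),(.395,.349,-.33,-.376),n)
```

```text
58.7 [ 440.8 -329.2  151.7] psi 94.37 open 30.7 F [-0.3 -0.1 -1.3] 0.0
top 0.395 n 146 xc 448.0 yc 393.2 ang 4.5 len 115.0 z 108.9
top 0.349 n 183 xc 451.5 yc 347.7 ang 4.3 len 118.0 z 108.0
top -0.33 none
top -0.376 n 36 xc 404.2 yc -378.8 ang 4.9 len 34.0 z 107.7
side 0.395 n 89 xc 442.8 yc 391.0 ang 4.3 len 117.0 z 105.3
side 0.349 n 89 xc 446.8 yc 345.2 ang 3.9 len 117.0 z 105.6
side -0.33 n 224 xc 437.9 yc -334.2 ang 3.9 len 116.0 z 106.3
side -0.376 n 242 xc 442.3 yc -379.8 ang 4.4 len 119.0 z 106.4
```

Request:
play_rows([
  [-0.3, [0.5, -0.3, 25], 0],
  [-0.3, [0, 0, 25], 0],
  [-0.3, [0, 0, 20], 0],
  [-0.3, [0, 0, 10], 0],
  [-0.3, [0, 0, 4], 0],
  [-0.3, [0, 0, 0], 0],
  [-1, [0, 0, 0], 0],
  [-1, [0, 0, 0], 0],
  [-1, [0, 0, 0], 0],
  [-1, [0, 0, 0], 0],
  [-1, [0, 0, 0], 0],
  [-1, [0, 0, 0], 0],
])

```text
clock: 60.0
tcp_pos: [0.4415, -0.3302, 0.0696]
orientation: [0.0, -0.039, 0.999, -0.001]
force: [-0.3, 0.2, 6.7]
opening: 0.009
finger_force: 25.0
```

Request:
play_rows([
  [-1, [0, 0, 0], 0],
  [-1, [0, 0, 0], 0],
])

```text
clock: 60.2
tcp_pos: [0.4415, -0.3302, 0.0696]
orientation: [0.0, -0.039, 0.999, -0.001]
force: [-0.5, -0.6, 5.7]
opening: 0.0089
finger_force: 25.0
```

Request:
play_rows([
  [-1, [0, 0, -15], 0],
  [-1, [0, 0, -30], 0],
  [-1, [0, 0, -30], 0],
  [-1, [-3.8, 25, 0], 0],
  [-1, [-3.8, 42, 0], 0],
  [-1, [-3.8, 42, 0], 0],
  [-1, [-3.8, 42, 0], 0],
  [-1, [-3.8, 42, 0], 0],
  [-1, [-3.8, 42, 0], 0],
  [-1, [-3.8, 42, 0], 0],
  [-1, [-3.8, 42, 0], 0],
  [-1, [-3.8, 42, 0], 0],
])

```text
clock: 61.4
tcp_pos: [0.4464, 0.0348, 0.1444]
orientation: [0.0, -0.039, 0.999, 0.0]
force: [0.8, -0.9, -1.7]
opening: 0.0087
finger_force: 25.0
```

Request:
play_rows([
  [-1, [-3.8, 42, 0], 0],
  [-1, [-3.8, 42, 0], 0],
  [-1, [-3.8, 42, 0], 0],
  [-1, [-3.8, 42, 0], 0],
  [-1, [-3.8, 42, 0], 0],
  [-1, [-3.8, 42, 0], 0],
  [-1, [-3.7, 18, 0], 0],
  [-1, [0, 0, 0], 0],
  [-1, [0, 0, 0], 0],
  [-1, [0, 0, 0], 0],
])

```text
clock: 62.4
tcp_pos: [0.452, 0.3032, 0.1438]
orientation: [-0.0, -0.039, 0.999, -0.0]
force: [0.2, -0.8, -1.5]
opening: 0.0086
finger_force: 25.0
```

Run:
```python
from h import *
st()
p=shot("side"); w=cloud(p)
m=(w[...,2]>.09)&(w[...,2]<.175)&(abs(w[...,0]-.45)<.09)&(abs(w[...,1]-.297)<.02)
k=w[m]; f=np.polyfit(k[:,0],k[:,1],1);c=np.percentile(k[:,0],[1,99]);print(len(k),c,c.mean(),np.polyval(f,c.mean()),np.degrees(f[0]),np.percentile(k[:,2],[1,99]))
```

```text
62.4 [452.  303.2 143.8] psi 94.43 open 8.6 F [ 0.2 -0.8 -1.5] 25.0
710 [0.38978163 0.50827272] 0.4490271769742405 0.29657315059849504 3.8102152441783694 [0.09146347 0.17374434]
```

Request:
play_rows([
  [-1, [-1, 0.4, 15], 0],
  [-1, [0, 0, 10], 0],
  [-1, [0, 0, 0], 0],
  [-1, [0, 0, 6], 0],
  [-1, [0, 0, 6], 0],
  [-1, [0, 0, 6], 0],
  [-1, [0, 0, 0], 0],
])

```text
clock: 63.15
tcp_pos: [0.4526, 0.3045, 0.0998]
orientation: [-0.001, -0.039, 0.999, -0.0]
force: [0.4, -0.1, -2.0]
opening: 0.009
finger_force: 25.0
```

Request:
play_rows([
  [-1, [0, 0, 8], 0],
  [-1, [0, 0, 8], 0],
  [-1, [0, 0, 7], 0],
  [-1, [0, 0, 4], 0],
  [-1, [0, 0, 2.5], 0],
  [-1, [0, 0, 1], 0],
  [-1, [0, 0, 0], 0],
])

```text
clock: 63.85
tcp_pos: [0.4533, 0.3048, 0.0703]
orientation: [0.0, -0.039, 0.999, 0.0]
force: [0.3, -0.4, -0.8]
opening: 0.0089
finger_force: 25.0
```

Request:
play_rows([
  [-1, [0, 0, 0], 0],
  [-0.3, [0, 0, 0], 0],
  [-0.3, [0, 0, 0], 0],
  [-0.3, [0, 0, 0], 0],
  [-0.3, [0, 0, -20], 0],
  [-0.3, [0, 0, -35], 0],
  [-0.3, [0, 0, -28], 0],
  [-0.3, [0, 0, 0], 0],
  [-0.3, [3.8, -42.3, 0], 0],
  [-0.3, [3.8, -42.3, 0], 0],
  [-0.3, [3.8, -42.3, 0], 0],
  [-0.3, [3.8, -42.3, 0], 0],
])

```text
clock: 65.05
tcp_pos: [0.4505, 0.1335, 0.1526]
orientation: [-0.0, -0.039, 0.999, -0.0]
force: [0.4, -0.3, -0.2]
opening: 0.0306
finger_force: 0.0
```

Request:
play_rows([
  [-0.3, [3.8, -42.3, 0], 0],
  [-0.3, [3.8, -42.3, 0], 0],
  [-0.3, [3.8, -42.3, 0], 0],
  [-0.3, [3.8, -42.3, 0], 0],
  [-0.3, [3.8, -42.3, 0], 0],
  [-0.3, [3.8, -42.3, 0], 0],
  [-0.3, [3.8, -42.3, 0], 0],
  [-0.3, [3.8, -42.3, 0], 0],
  [-0.3, [3.8, -42.3, 0], 0],
  [-0.3, [3.8, -42.3, 0], 0],
  [-0.3, [3.8, -42.3, 0], 0],
  [-0.3, [3.8, -42, 0], 0],
])

```text
clock: 66.25
tcp_pos: [0.4448, -0.3759, 0.1523]
orientation: [-0.0, -0.039, 0.999, 0.0]
force: [0.3, -0.2, 0.5]
opening: 0.0311
finger_force: 0.0
```

Request:
play_rows([
  [-0.3, [0, 0, 0], 0],
  [-0.3, [0, 0, 0], 0],
])

```text
clock: 66.45
tcp_pos: [0.4447, -0.3746, 0.1521]
orientation: [-0.0, -0.038, 0.999, 0.001]
force: [-0.1, -0.3, -0.3]
opening: 0.0309
finger_force: 0.0
```

Run:
```python
from sl import *
st()
for n in("top","side"):
    p=shot(n); slates(p,cloud(p),(.395,.349,.303,-.376),n)
```

```text
66.45 [ 444.7 -374.6  152.1] psi 94.37 open 30.9 F [-0.1 -0.3 -0.3] 0.0
top 0.395 n 148 xc 448.0 yc 393.2 ang 4.4 len 115.0 z 108.6
top 0.349 n 180 xc 451.3 yc 347.8 ang 4.4 len 118.0 z 107.8
top 0.303 n 179 xc 454.5 yc 304.1 ang 4.1 len 120.0 z 108.0
top -0.376 none
side 0.395 n 87 xc 442.4 yc 390.3 ang 4.4 len 117.0 z 106.0
side 0.349 n 90 xc 447.2 yc 345.9 ang 3.8 len 118.0 z 105.1
side 0.303 n 91 xc 450.7 yc 300.9 ang 4.7 len 118.0 z 105.5
side -0.376 n 241 xc 442.4 yc -379.8 ang 4.2 len 119.0 z 106.4
```

Request:
play_rows([
  [-0.3, [0.5, -0.6, 25], 0],
  [-0.3, [0, 0, 25], 0],
  [-0.3, [0, 0, 20], 0],
  [-0.3, [0, 0, 10], 0],
  [-0.3, [0, 0, 4], 0],
  [-0.3, [0, 0, 0], 0],
  [-1, [0, 0, 0], 0],
  [-1, [0, 0, 0], 0],
  [-1, [0, 0, 0], 0],
  [-1, [0, 0, 0], 0],
  [-1, [0, 0, 0], 0],
  [-1, [0, 0, 0], 0],
])

```text
clock: 67.75
tcp_pos: [0.4454, -0.3757, 0.0702]
orientation: [0.0, -0.039, 0.999, -0.001]
force: [-0.4, -0.8, 6.5]
opening: 0.0089
finger_force: 25.0
```

Request:
play_rows([
  [-1, [0, 0, 0], 0],
  [-1, [0, 0, 0], 0],
])

```text
clock: 67.95
tcp_pos: [0.4454, -0.3757, 0.0702]
orientation: [0.0, -0.039, 0.999, -0.001]
force: [-0.4, -1.0, 5.9]
opening: 0.0086
finger_force: 25.0
```

Request:
play_rows([
  [-1, [0, 0, -15], 0],
  [-1, [0, 0, -30], 0],
  [-1, [0, 0, -30], 0],
  [-1, [-3.8, 25, 0], 0],
  [-1, [-3.8, 42, 0], 0],
  [-1, [-3.8, 42, 0], 0],
  [-1, [-3.8, 42, 0], 0],
  [-1, [-3.8, 42, 0], 0],
  [-1, [-3.8, 42, 0], 0],
  [-1, [-3.8, 42, 0], 0],
  [-1, [-3.8, 42, 0], 0],
  [-1, [-3.8, 42, 0], 0],
])

```text
clock: 69.15
tcp_pos: [0.4503, -0.0107, 0.1447]
orientation: [-0.0, -0.039, 0.999, 0.0]
force: [0.6, 0.1, -1.4]
opening: 0.0088
finger_force: 25.0
```

Request:
play_rows([
  [-1, [-3.8, 42, 0], 0],
  [-1, [-3.8, 42, 0], 0],
  [-1, [-3.8, 42, 0], 0],
  [-1, [-3.8, 42, 0], 0],
  [-1, [-3.8, 42, 0], 0],
  [-1, [-3.8, 42, 0], 0],
  [-1, [-3.7, 18, 0], 0],
  [-1, [0, 0, 0], 0],
  [-1, [0, 0, 0], 0],
  [-1, [0, 0, 0], 0],
])

```text
clock: 70.15
tcp_pos: [0.456, 0.2578, 0.1443]
orientation: [-0.0, -0.039, 0.999, -0.0]
force: [0.1, -0.8, -1.8]
opening: 0.0084
finger_force: 25.0
```

Run:
```python
from h import *
st()
p=shot("side"); w=cloud(p)
m=(w[...,2]>.09)&(w[...,2]<.175)&(abs(w[...,0]-.454)<.09)&(abs(w[...,1]-.251)<.02)
k=w[m]; f=np.polyfit(k[:,0],k[:,1],1);c=np.percentile(k[:,0],[1,99]);print(len(k),c,c.mean(),np.polyval(f,c.mean()),np.degrees(f[0]),np.percentile(k[:,2],[1,99]))
```

```text
70.15 [456.  257.8 144.3] psi 94.43 open 8.4 F [ 0.1 -0.8 -1.8] 25.0
740 [0.39337244 0.51268362] 0.4530280312711011 0.2507384874568758 3.9004788834691726 [0.0911562  0.17412667]
```

Request:
play_rows([
  [-1, [-0.5, 0, 15], 0],
  [-1, [0, 0, 10], 0],
  [-1, [0, 0, 0], 0],
  [-1, [0, 0, 6], 0],
  [-1, [0, 0, 6], 0],
  [-1, [0, 0, 6], 0],
  [-1, [0, 0, 0], 0],
])

```text
clock: 70.9
tcp_pos: [0.4561, 0.2586, 0.1003]
orientation: [-0.001, -0.039, 0.999, -0.0]
force: [-0.4, -0.8, -0.8]
opening: 0.0087
finger_force: 25.0
```

Request:
play_rows([
  [-1, [0, 0, 8], 0],
  [-1, [0, 0, 8], 0],
  [-1, [0, 0, 7], 0],
  [-1, [0, 0, 4], 0],
  [-1, [0, 0, 2.5], 0],
  [-1, [0, 0, 1], 0],
  [-1, [0, 0, 0], 0],
])

```text
clock: 71.6
tcp_pos: [0.4568, 0.2588, 0.0708]
orientation: [0.0, -0.039, 0.999, 0.0]
force: [0.9, 0.1, -1.3]
opening: 0.0088
finger_force: 25.0
```

Request:
play_rows([
  [-1, [0, 0, 0], 0],
  [-0.3, [0, 0, 0], 0],
  [-0.3, [0, 0, 0], 0],
  [-0.3, [0, 0, 0], 0],
  [-0.3, [0, 0, -20], 0],
  [-0.3, [0, 0, -35], 0],
  [-0.3, [0, 0, -35], 0],
  [-0.3, [0, -40, 0], 0],
  [-0.3, [0, -42, 0], 0],
  [-0.3, [0, -42, 0], 0],
  [-0.3, [0, -42, 0], 0],
  [-0.3, [0, -42, 0], 0],
])

```text
clock: 72.8
tcp_pos: [0.473, 0.0499, 0.1612]
orientation: [0.001, -0.039, 0.999, -0.0]
force: [0.5, 0.1, -0.2]
opening: 0.0307
finger_force: 0.0
```

Request:
play_rows([
  [-0.3, [5, -42, 0], 0],
  [-0.3, [10, -42, 0], 0],
  [-0.3, [10, -20, 0], 0],
  [-0.3, [0, 0, 0], 0],
  [-0.3, [0, 0, 0], 0],
])

```text
clock: 73.3
tcp_pos: [0.4563, -0.0542, 0.161]
orientation: [0.0, -0.038, 0.999, 0.0]
force: [1.2, 0.6, -0.6]
opening: 0.0308
finger_force: 0.0
```

Run:
```python
from chk import *
from sl import slates
for n in("top","side"):
    q=shot(n,n+"9.png"); slates(q,cloud(q),(.395,.349,.303,.257),n)
    if n=="top": w=cloud(q); [print("board ends",y,at(q,w,.68,y,.04,.006,.045)) for y in(-.16,-.05,.03,.145)]
a=cv2.imread('pics/top9.png')[85:245,80:400]; b=cv2.imread('pics/side9.png')[110:260,170:400]
cv2.imwrite('pics/f.png',np.vstack([cv2.resize(a,(600,300),interpolation=cv2.INTER_CUBIC),cv2.resize(b,(600,300),interpolation=cv2.INTER_CUBIC)]))
```

```text
73.3 [456.3 -54.2 161. ] psi 94.39 open 30.8 F [ 1.2  0.6 -0.6] 0.0
jar top ((array([ 679.7, -102. ]), array([50.5, 48.2]), -1.8), np.int32(225))
jar top ((array([684.3,  85.9]), array([49.4, 49.2]), -31.5), np.int32(230))
boards 4 ends [array([ 676.8, -146.5]), array([679.5, -60.3]), array([683.9,  44. ]), array([686.6, 129. ])]
board0 0.94 [317. 193.  37.  25.] (array([ 674.3, -108.6]), array([127.1,  64.3]), 87.8) 0.03697495793263779
board0 0.67 [285. 168.  36.  18.] (array([680. ,  82.3]), array([130.2,  61.5]), 88.0) 0.03722034827179727
jar0 0.81 [289. 160.  16.  17.] (array([679.4,  80.4]), array([50.5, 47.8]), -56.8) 0.0888491129882652
jar0 0.78 [315. 181.  21.  26.] (array([ 675.3, -108.3]), array([49. , 44.3]), 16.7) 0.0885621111028038
top 0.395 n 151 xc 448.1 yc 393.3 ang 4.3 len 115.0 z 108.4
top 0.349 n 179 xc 451.4 yc 347.7 ang 4.6 len 118.0 z 108.1
top 0.303 n 178 xc 454.4 yc 304.1 ang 4.2 len 120.0 z 108.2
top 0.257 n 173 xc 457.7 yc 257.0 ang 4.6 len 117.0 z 108.3
board ends -0.16 ((array([ 676.7, -145. ]), array([62.6, 44. ]), -2.2), np.int32(229))
board ends -0.05 ((array([679.7, -61.7]), array([59.4, 46.8]), -1.0), np.int32(229))
board ends 0.03 ((array([683.9,  46.8]), array([62.2, 45.9]), -1.0), np.int32(228))
board ends 0.145 ((array([686.5, 127.7]), array([58.8, 48.4]), -2.5), np.int32(208))
side 0.395 n 80 xc 441.9 yc 391.2 ang 4.4 len 116.0 z 105.7
side 0.349 n 88 xc 446.8 yc 345.7 ang 4.5 len 117.0 z 105.2
side 0.303 n 93 xc 450.4 yc 300.1 ang 4.7 len 117.0 z 105.5
side 0.257 n 103 xc 452.8 yc 253.7 ang 3.9 len 116.0 z 106.4
```

View pics/f.png

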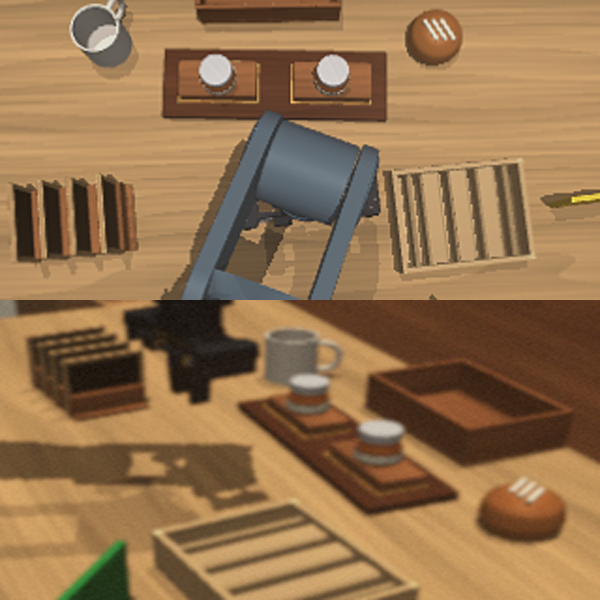

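The picture shows both boards inside their outlines with a jar standing on each (top view, (215,72) and (333,72)). All four slates are seated in the stand at (70,215), and the crate is empty. Measured slate centring is within about 1 mm, so I'm handing in.

```bash
python3 -c "
from workcell import manip
print(manip.job_done())"
```

```text
the job is handed in; nothing more can be done
None
```

The job is handed in with no verdict shown: both boards lie on their outlined places with a jar on each, all four crate slates are seated in the stand, and the loaf and mug were left alone; board1 was knocked aside mid-run and I re-laid it.

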